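# Nest sample cups in the locking pliers

### The job

Stand the blue cup in the open jaws of the bench-mounted locking pliers and close the handle until it locks on the cup's foot; then nest all the other sample cups that are there into it, one inside the other in any order, each pushed fully home. Then press the red release tab so that the pliers spring open, and move the whole stack together, still nested, to stand upright inside the metal tray. Leave the bottles, glassware and other things where they are.

Things in the scene. Friction and masses are not known exactly. Their poses are not given: they have to be found in the camera images.
- blue_cup_mid (a point): Blue stacking cup with a thick ribbed collar 67 mm across, to be the bottom one; point on its axis half-way up (21.5 mm above its underside), z along the axis. All cups: 43 mm high, 60 g; foot 34 mm across, 8 mm high, solid up to the inner floor at 15 mm; cone widening to 55 mm at height 28; straight collar from 28.5 to the open rim. More under the white cup.
- white_cup_mid (a point): White stacking cup, shaped as the blue one but with a thin collar 63 mm across; point on its axis half-way up. May be absent. A cup set straight down into another drops in until its foot rests on the inner floor below: it then stands 15 mm higher, centred to 2 mm, only its collar showing. Gripping the blue collar (wider than the others) carries the whole stack.
- green_cup_mid (a point): Green stacking cup, shaped as the blue one but with a thin collar 63 mm across; point on its axis half-way up. May be absent.
- yellow_cup_mid (a point): Yellow stacking cup, shaped as the blue one but with a thin collar 63 mm across; point on its axis half-way up. May be absent.
- cup_seat (a point): Where the axis of the clamped foot meets the pliers' fixed grey base plate (215 x 75 mm, top 8 mm above the worktop; the pliers lie flat on it). Axes: x from the jaws to the handles, y from the fixed V-shaped jaw to the moving jaw, z up. Within 60 mm of it nothing of the pliers is over 25 mm above the worktop. The jaws reach only 1 to 8 mm above the plate: the cup's foot.
- jaw_face (a point): Middle of the face of the sprung flat pad on the moving jaw. When open it stands about 10 mm away from the foot of a cup on the seat, so a cup may be set down on the seat or up to 5 mm toward this pad; closing slides the foot into the fixed V by itself, to within 5 mm of the seat point.
- handle_grip (a point): Middle of the moving handle's black grip (14 mm wide, 68 mm long), 55 mm from its upright hinge, which is at x 0.088, y 0.013 in the seat's axes. Both grips reach from 12 to 32 mm above the worktop. The fixed handle lies along y -0.014, out to x 0.16; locked, the moving one lies along y 0.013, 41 mm over both; open it stands out at 1 rad to that.
- handle (a joint): Angle of the moving handle, rad: 0 open, 1.0 closed and locked at its stop, parallel to the fixed handle. With a foot in the jaws it takes 5 to 8 N at the grip to push it past dead centre at 0.8; beyond that it goes on to the stop and stays locked by itself. With empty jaws it does not lock: a light spring opens it again.
- tab_top (a point): Middle of the red release tab, 20 mm along x, 18 mm along y, over the fixed handle; its lever is hinged 46 mm nearer the jaws and rises with the closing handle: about 42 mm above the worktop when open, 66 mm when locked. Pressing it straight down 8 to 15 mm (up to about 8 N) drives the pliers back over centre; they then spring open and the tab drops the rest of the way by itself.
- release_tab: The red release lever with its tab; origin on its level hinge, at the end away from the tab.
- tray_floor (a point): Centre of the inner floor of the shallow square metal tray, fixed: 130 x 130 mm outside, rim 12 mm above the worktop, walls 4 mm, floor 4 mm above the worktop; axes along its sides.
- small_bottle: Bystander: a white bottle with a blue cap, 46 mm wide, 92 mm high; origin at the centre of its underside.
- dropper_bottle: Bystander: a small brown bottle with a black dropper bulb, 28 mm wide, 84 mm high; origin at the centre of its underside.
- stopper: Bystander: a red rubber stopper, 29 mm wide, 25 mm high; origin at the centre of its underside.
- beaker: Bystander: an empty glass beaker, 75 mm wide, 92 mm high; origin at the centre of its underside.
- ph_strips: Bystander: a small printed carton, 26 x 60 x 45 mm; origin at the centre of its underside.

How it is judged:
By the outcome, as a careful person would: the job done as asked, in the order asked, and still so for the second after the job is handed in, with the robot touching nothing.
Of white_cup, green_cup, yellow_cup only 2 to 3 are there at a start; the rules pass over those that are not, and their reading is None.
At some moment in a run one of white_cup, green_cup, yellow_cup may be knocked a few centimetres aside while the robot is not near it.
It also fails if it takes over 210 s, if anything falls off the work surface, if the arm or the gripper's body presses on something with over 40 N, if the wrist force passes 120 N, or if a joint passes its speed limit or range.

### The arm

A 6-joint arm with a two-finger parallel gripper is mounted at the origin on a cart in front of the work surface, level with it; the furniture and walls round the work are solid. World frame = base frame: x ahead of the robot, y to its left, z up, the work surface at z = 0. Lengths are in m, angles in rad, forces in N, time in s.
With the tool pointing down it reaches from about 0.35 to 0.85 m from the base axis. Payload 8.1 kg.
Tool frame: the origin (TCP) lies midway between the tips of the shut fingers; the grasp point (between the pads) lies 19 mm behind it; z points along the fingers, y is the direction in which the jaws open and shut (so a half turn about z gives the same grasp; the last joint's range is limited). The gripper opens to 93 mm and grips with 3 to 60 N. Pads are 15 mm wide; open, the fingers measure 128 mm over their backs; the gripper's body (75 mm by 188 mm) begins 65 mm behind the grasp point.
Start: joints at [1.035, 0.13, 1.488, -0, 1.523, -0.085], TCP at [0.261, 0.54, 0.219] pointing down, gripper open.
Joint ranges: [-2.96, 2.96], [-0.89, 2.26], [0.02, 2.5], [-1.34, 4.48], [0, 2.73], [-2.66, 2.66]. Speed limits (rad/s): [2.39, 2.39, 2.79, 3.14, 3.14, 3.14].

### API

Orientations are given as a unit quaternion [x, y, z, w].
In Python, from plant import bot gives the robot as it stands.
- The arm moves only by the tool apply_moves, never from a script. Its argument "increments" is a list that holds one entry, the list of rows, each a list of 6 numbers: the shift along the tool's x, y, z scaled (see below), then the turn, a rotation vector about the tool's x, y, z scaled (see below). A call has 1 to 8 rows; each row is the pose to reach, as a shift and turn from the pose commanded when the call began, along the tool's axes at that moment; what a row does not reach only later rows make up. The controller multiplies each number of a shift by 0.15 m and each number of a turn by 0.5 rad. A row lasts 1/12 s, in which the tool goes at most 41.7 mm and 7.16 degrees, less where a joint would pass 70% of its speed; a pose out of reach is approached as far as the arm can. A call with a number of a shift or a turn outside -1 to 1 is refused whole. A call with a gripper value outside its range is refused whole. "jaw" is the opening, from 0 (shut) to 1 (fully open), set as the call begins (left out, the last holds). The fingers move at their own pace and stop on an object; "force" is the grip in N (left out, the last holds). Time passes only in rows, so rows that repeat a pose let the fingers close. It gives the time, the measured TCP pose, the force and the opening at its end, in the units of the state.
- bot.sense(): the state, without advancing time (a new reading comes with each control period).
- bot.camera(name): name is "scene" or "top" or "wrist"; returns (picture, depth): 384x512x3 uint8, blue, green, red; 384x512 float32, m along the optical axis (not along the pixel's ray), 0 where there is no reading.
- bot.camera_model(name): a dict with "camera_matrix" (3x3 intrinsics, pixels), "k1" (the pictures are not rectified: a ray, as slopes to the right and down, at radius r is drawn at 1 + k1 r^2 times it, then the intrinsics apply), "xyz" and "rotation" of the camera in the world. Camera axes: x right, y down, z forward; pixel columns grow to the right and rows downward; lengths in m; the calibration is good to about 2 mm. A picture is of the moment at which its call begins: read the wrist's pose just before it. camera_model takes no time and is no camera call; for the wrist camera it gives the pose at the moment of the call.
- bot.job_done(): hands the job in, once; it reports no verdict.
Trained networks look in the newest picture that a camera, given by its name, has taken for a name from the list of things; names that differ only in an ending like _2 or _b are one class to them, and where a whole thing is asked for, a point or a joint stands for the part that bears it (a point fixed in the world has none). Each returns a list of dicts, best first, with "conf" (0 to 1); they miss things now and then, are a little off and sometimes report something else, mostly with a low value. They report only what shows in the picture. A call takes as long as a camera call.
- bot.boxes_of(camera, target): "location" ([x, y, z] in m, in world coordinates, good to about 4 mm: the middle of the surface that is visible of it).
- bot.trace(camera, target): "region" (384x512 bool, what is visible of it).
- bot.landmark_of(camera, target): "location" ([x, y, z] in m, in world coordinates, good to about 4 mm: a listed point, or the origin of a listed thing).
The state is a dict: "time_s": time; "joint_positions": joint angles; "dq": joint speeds; "effort": joint torques, N m; "eef_pos": TCP position; "eef_rot": TCP orientation; "force": force on the tool from outside, world axes, zero at the start; "ft_torque": the same for the moment, N m; "finger_gap": finger opening in m.
Only numpy, scipy, OpenCV 4.12 (cv2) and the standard library are available. Lean on these libraries where they do the work, as an engineer would, in place of code of your own. Each camera call takes 0.05 s, during which the arm holds its last target. There are 200 camera calls.

## Working session

There is one attempt and no reset: what is moved stays moved. The work goes in short steps, Python scripts to look and compute and a tool call to move; the robot and the scene stay as the last step left them, time stands still between calls to the robot, and variables do not carry over. Pictures are saved under pics/ and viewed, about 12 in all and at most 16, crops included, and the job is handed in when it is done.

Besides the shell and the picture viewer there is one more tool, called after "Request:" as name(argument=value, ...) on one line, values as JSON. apply_moves: Moves the arm, as the interface text tells. Its arguments: {"type":"object","properties":{"increments":{"type":"array","items":{"type":"array","items":{"type":"array","items":{"type":"number","minimum":-1,"maximum":1}}}},"jaw":{"type":"number"},"force":{"type":"number"}},"required":["increments"]}

```bash
mkdir -p pics; ls; cat > h.py <<'E'
import numpy as np, cv2
from plant import bot
from scipy.spatial.transform import Rotation as R
def lm(cam,names):
    for n in names:
        r=bot.landmark_of(cam,n)
        print(cam,n,[(np.round(d['location'],4).tolist(),round(d['conf'],2)) for d in r[:2]])
def go(p,yaw=None):
    """numbers for move to world TCP p, tool down with tool-x axis at yaw (mod pi)"""
    s=bot.sense();q=R.from_quat(s['eef_rot']);d=q.inv().apply(np.array(p)-s['eef_pos'])
    print('shift',np.round(d/0.15,3),end=' ')
    if yaw is not None:
        T=R.from_matrix(np.array([[np.cos(yaw),np.sin(yaw),0],[np.sin(yaw),-np.cos(yaw),0],[0,0,-1]]).T)
        print('turn',np.round((q.inv()*T).as_rotvec()/0.5,3),end=' ')
    print()
def st():
    s=bot.sense();M=R.from_quat(s['eef_rot']).as_matrix()
    print('t',round(s['time_s'],2),'p',np.round(s['eef_pos'],4),'yawx',round(np.arctan2(M[1,0],M[0,0]),3),'z',np.round(M[:,2],3),'F',np.round(s['force'],1),'gap',round(s['finger_gap'],4),'j',np.round(s['joint_positions'],2))
E
python3 - <<'E'
from h import *
st()
ims=[]
N=['blue_cup_mid','white_cup_mid','green_cup_mid','yellow_cup_mid','cup_seat','jaw_face','handle_grip','tab_top','release_tab','tray_floor','small_bottle','dropper_bottle','stopper','beaker','ph_strips']
for c in ['scene','top']:
    im,d=bot.camera(c); cv2.imwrite(f'pics/{c}0.png',im)
    lm(c,N)
    m=bot.camera_model(c); print(np.round(m['xyz'],3),np.round(m['rotation'],2).tolist())
E
```

```text
pics
t 0.0 p [0.2611 0.5396 0.2176] yawx 2.691 z [-0.001 -0.002 -1.   ] F [ 0.5 -0.4  0.2] gap 0.0931 j [ 1.03  0.13  1.49 -0.    1.52 -0.09]
scene blue_cup_mid [([0.4436, -0.272, 0.023], 0.56), ([0.4417, -0.0336, 0.0454], 0.51)]
scene white_cup_mid [([0.4479, 0.2306, 0.0223], 0.73)]
scene green_cup_mid []
scene yellow_cup_mid [([0.4341, -0.1705, 0.0208], 0.72)]
scene cup_seat [([0.476, 0.095, 0.0056], 0.78)]
scene jaw_face []
scene handle_grip [([0.5174, -0.0301, 0.022], 0.42)]
scene tab_top [([0.4406, -0.0359, 0.0451], 0.6)]
scene release_tab [([0.4501, 0.0058, 0.0438], 0.38), ([0.4479, 0.2295, 0.0233], 0.37)]
scene tray_floor [([0.4922, 0.3619, 0.0058], 0.74)]
scene small_bottle [([0.4384, -0.3889, -0.0022], 0.62), ([0.4508, 0.5368, 0.0055], 0.56)]
scene dropper_bottle [([0.5093, -0.3716, -0.002], 0.55)]
scene stopper [([0.5407, 0.1929, 0.0003], 0.47)]
scene beaker [([0.773, 0.1216, 0.0029], 0.63)]
scene ph_strips [([0.4513, 0.5366, 0.0072], 0.69)]
[0.832 1.317 0.733] [0.06, 0.85, -0.52, -0.05]
top blue_cup_mid [([0.5101, -0.3733, 0.0005], 0.69), ([0.4373, -0.1649, 0.0237], 0.55)]
top white_cup_mid [([0.4469, 0.2311, 0.0218], 0.7)]
top green_cup_mid []
top yellow_cup_mid [([0.4391, -0.167, 0.0222], 0.61)]
top cup_seat [([0.4782, 0.097, 0.008], 0.72), ([0.7717, 0.1248, 0.0009], 0.43)]
top jaw_face [([0.4366, -0.3918, -0.0017], 0.34)]
top handle_grip [([0.5188, -0.0245, 0.0224], 0.53)]
top tab_top [([0.4443, -0.0386, 0.0442], 0.42)]
top release_tab [([0.4442, 0.0099, 0.044], 0.5), ([0.4358, -0.166, 0.0223], 0.17)]
top tray_floor [([0.498, 0.3598, 0.0032], 0.81)]
top small_bottle [([0.4345, -0.3921, -0.0019], 0.6), ([0.4498, 0.2297, 0.0195], 0.23)]
top dropper_bottle []
top stopper [([0.5421, 0.1963, -0.0003], 0.61)]
top beaker [([0.7717, 0.1255, 0.0031], 0.89)]
top ph_strips [([0.4568, 0.5417, -0.0017], 0.75)]
[0.404 0.057 1.668] [0.71, -0.7, 0.04, -0.04]
```

```bash
python3 -c "
import cv2,numpy as np
a=cv2.imread('pics/scene0.png');b=cv2.imread('pics/top0.png')
cv2.imwrite('pics/both0.png',cv2.resize(np.vstack([a,b]),(400,600)))"
```

```text
(no output)
```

View pics/top0.png

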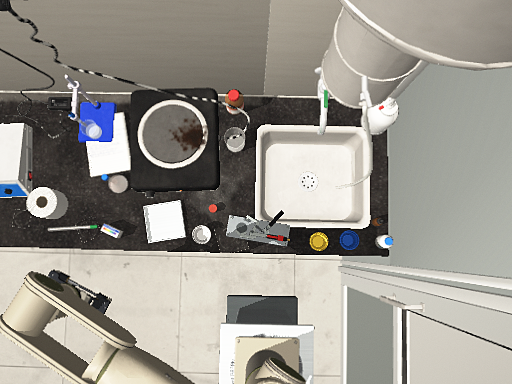

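View pics/scene0.png

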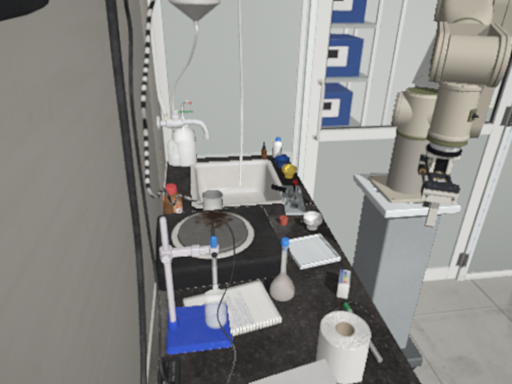

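Top view: white cup at (201,234), yellow (319,241), blue (349,240), pliers around (258,229), tray (165,222). No green cup shows. I'll move over the pliers for a near look.

```bash
cat >> h.py <<'E'
def T(yaw): return R.from_matrix(np.array([[np.cos(yaw),np.sin(yaw),0],[np.sin(yaw),-np.cos(yaw),0],[0,0,-1]]).T)
def plan(wps,p0=None,q0=None):
    """wps: list of (xyz,yaw); print one call each, number of rows needed"""
    s=bot.sense(); p=np.array(s['eef_pos']) if p0 is None else np.array(p0); q=R.from_quat(s['eef_rot']) if q0 is None else q0
    for x,yaw in wps:
        t=T(yaw); d=q.inv().apply(np.array(x)-p); v=(q.inv()*t).as_rotvec()
        print(np.round(np.r_[d/0.15,v/0.5],3).tolist(),'rows',round(max(np.linalg.norm(d)/.0417,np.linalg.norm(v)/.125),1), '' if max(abs(np.r_[d/.15,v/.5]))<=1 else 'TOOBIG')
        p=np.array(x);q=t
E
python3 - <<'E'
from h import *
h=np.pi/2
plan([((.33,.44,.25),2.3),((.38,.32,.25),1.9),((.42,.19,.25),h),((.44,.06,.25),h)])
print(bot.camera_model('wrist'), bot.sense()['eef_rot'])
E
```

```text
[-0.702, -0.401, -0.209, -0.0, -0.0, 0.781] rows 3.1 
[-0.819, -0.284, 0.0, 0.0, 0.0, 0.8] rows 3.2 
[-0.906, -0.028, 0.0, 0.0, 0.0, 0.658] rows 3.3 
[-0.867, 0.133, 0.0, 0.0, 0.0, 0.0] rows 3.2 
{'camera_matrix': array([[340.19024746,   0.        , 256.53116203],
       [  0.        , 340.19024746, 194.29129999],
       [  0.        ,   0.        ,   1.        ]]), 'k1': -0.04830198119816239, 'xyz': array([0.2019652 , 0.56811884, 0.38443944]), 'rotation': array([0.84114513, 0.52710172, 0.06422392, 0.10253749])} [ 2.23521701e-01  9.74698953e-01 -1.43012076e-05 -1.22266251e-05]
```

Request:
apply_moves(increments=[[[-0.7,-0.4,-0.21,0,0,0.78],[-0.7,-0.4,-0.21,0,0,0.78],[-0.7,-0.4,-0.21,0,0,0.78],[-0.7,-0.4,-0.21,0,0,0.78]]])

```text
time_s: 1.93
eef_pos: [0.3341, 0.4365, 0.2529]
eef_rot: [0.414, 0.91, 0.001, 0.002]
force: [-0.6, 0.3, 0.2]
finger_gap: 0.0928
```

Request:
apply_moves(increments=[[[-0.82,-0.28,0,0,0,0.8],[-0.82,-0.28,0,0,0,0.8],[-0.82,-0.28,0,0,0,0.8],[-0.82,-0.28,0,0,0,0.8]]])

```text
time_s: 2.27
eef_pos: [0.3826, 0.316, 0.2503]
eef_rot: [0.586, 0.81, -0.0, 0.001]
force: [-1.0, 0.3, -0.8]
finger_gap: 0.0931
```

Request:
apply_moves(increments=[[[-0.91,-0.03,0,0,0,0.66],[-0.91,-0.03,0,0,0,0.66],[-0.91,-0.03,0,0,0,0.66],[-0.91,-0.03,0,0,0,0.66]]])

```text
time_s: 2.6
eef_pos: [0.4216, 0.186, 0.2503]
eef_rot: [0.71, 0.704, -0.0, 0.001]
force: [-0.0, 0.3, -0.0]
finger_gap: 0.0928
```

Request:
apply_moves(increments=[[[-0.87,0.13,0,0,0,0],[-0.87,0.13,0,0,0,0],[-0.87,0.13,0,0,0,0],[-0.87,0.13,0,0,0,0],[-0.87,0.13,0,0,0,0]]])

```text
time_s: 3.02
eef_pos: [0.4403, 0.0576, 0.2502]
eef_rot: [0.709, 0.706, 0.0, 0.0]
force: [-0.3, 0.6, 0.2]
finger_gap: 0.093
```

```bash
python3 - <<'E'
from h import *
st()
im,d=bot.camera('wrist'); cv2.imwrite('pics/w1.png',im); np.save('w1d.npy',d)
import pickle; pickle.dump(bot.camera_model('wrist'),open('w1m.pkl','wb'))
lm('wrist',['cup_seat','jaw_face','handle_grip','tab_top','release_tab','white_cup_mid','yellow_cup_mid','stopper'])
h=np.pi/2
plan([((.44,-.07,.25),h),((.44,-.2,.25),h)])
E
```

```text
t 3.02 p [0.4403 0.0576 0.2502] yawx 1.567 z [ 0. -0. -1.] F [-0.3  0.6  0.2] gap 0.093 j [ 0.01 -0.31  1.85 -0.    1.61  0.02]
wrist cup_seat [([0.4783, 0.0968, 0.0153], 0.59)]
wrist jaw_face [([0.5021, 0.0803, 0.0098], 0.69)]
wrist handle_grip [([0.5185, -0.0294, 0.0209], 0.95)]
wrist tab_top [([0.446, -0.041, 0.0429], 0.89)]
wrist release_tab []
wrist white_cup_mid [([0.446, 0.2273, 0.0201], 0.89), ([0.5004, 0.083, 0.0121], 0.57)]
wrist yellow_cup_mid [([0.4341, -0.1677, 0.0223], 0.6)]
wrist stopper [([0.5403, 0.198, -0.0007], 0.93)]
[-0.87, -0.001, 0.001, -0.0, -0.0, 0.004] rows 3.1 
[-0.867, 0.0, 0.0, 0.0, 0.0, 0.0] rows 3.1
```

View pics/w1.png

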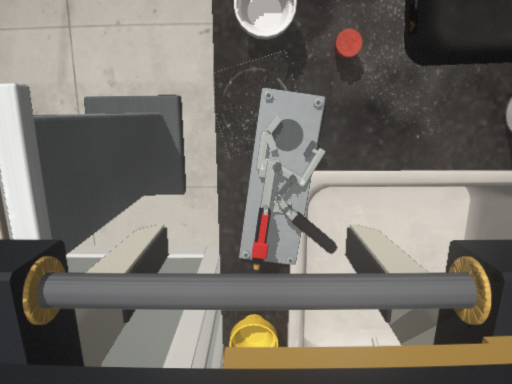

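Wrist view: plate corners (265,88),(325,98),(297,264),(241,262); dark disc (seat mark?) at (289,134); V jaw near (266,150); pad near (312,165); black grip (315,232); red tab (262,245).

```bash
cat >> h.py <<'E'
def dep(uv,depth,m,z=None):
    """pixels -> world; on plane z if given, else by depth"""
    K=np.array(m['camera_matrix']);u=(np.atleast_2d(uv).astype(float)-K[:2,2])/np.array([K[0,0],K[1,1]])
    x=u.copy()
    for _ in range(8): x=u/(1+m['k1']*(x**2).sum(1,keepdims=True))
    r=R.from_quat(m['rotation']).apply(np.c_[x,np.ones(len(x))])
    o=np.array(m['xyz'])
    if z is not None: return o+r*((z-o[2])/r[:,2])[:,None]
    D=np.array([depth[int(round(b)),int(round(a))] for a,b in np.atleast_2d(uv)])
    return o+r*D[:,None]
E
python3 - <<'E'
from h import *
import pickle
m=pickle.load(open('w1m.pkl','rb'));d=np.load('w1d.npy');im=cv2.imread('pics/w1.png')
hsv=cv2.cvtColor(im,cv2.COLOR_BGR2HSV)
g=cv2.cvtColor(im,cv2.COLOR_BGR2GRAY)
# dark disc
roi=np.zeros_like(g);roi[112:158,268:312]=1
dk=((g<105)&(roi>0)).astype(np.uint8)
n,l,s,c=cv2.connectedComponentsWithStats(dk)
for i in range(1,n):
    if s[i,4]>50: print('disc',s[i],c[i],dep([c[i]],d,m,.008).round(4), 'dep',dep([c[i]],d,m).round(4))
cor=np.array([[265,88],[325,98],[297,264],[241,262]])
W=dep(cor,d,m,.008);print(W.round(4)); print(np.linalg.norm(W[0]-W[1]),np.linalg.norm(W[0]-W[3]),np.linalg.norm(W[1]-W[2]))
e=(W[3]+W[2]-W[0]-W[1]);a=np.arctan2(e[1],e[0]);print('axis deg',np.degrees(a))
x=np.array([np.cos(a),np.sin(a)]);y=np.array([-x[1],x[0]])
S=np.array([.4778,.0966])
for nme,p in [('pad',(.5021,.0803)),('grip',(.5185,-.0285)),('tab',(.4445,-.039)),('c0',W[0]),('c1',W[1]),('c2',W[2]),('c3',W[3])]:
    v=np.array(p[:2])-S;print(nme,(v@x).round(4),(v@y).round(4))
E
python3 -c "
import cv2
a=cv2.imread('pics/w1.png')[80:280,225:350];cv2.imwrite('pics/w1c.png',cv2.resize(a,None,fx=3,fy=3,interpolation=2))"
```

```text
disc [272 120  30  30 675] [287.32888889 134.65037037] [[0.4769 0.0965 0.008 ]] dep [[0.4768 0.0966 0.0088]]
disc [304 142   8  15  64] [308.21875  150.390625] [[0.5023 0.0778 0.008 ]] dep [[0.501  0.0788 0.0167]]
[[ 0.4503  0.1499  0.008 ]
 [ 0.52    0.1387  0.008 ]
 [ 0.4927 -0.0701  0.008 ]
 [ 0.4197 -0.067   0.008 ]]
0.07061209054747615 0.21899390470724636 0.21057043436359524
axis deg -97.75131436448278
pad 0.0129 0.0263
grip 0.1185 0.0572
tab 0.1389 -0.0147
c0 -0.0491 -0.0345
c1 -0.0474 0.0361
c2 0.1631 0.0372
c3 0.1699 -0.0356
```

View pics/w1c.png

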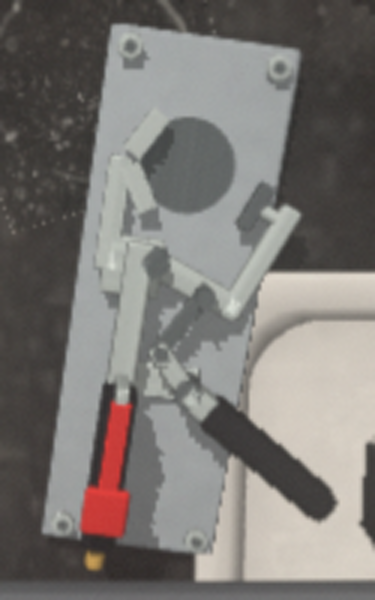

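Request:
apply_moves(increments=[[[-0.87,0,0,0,0,0],[-0.87,0,0,0,0,0],[-0.87,0,0,0,0,0],[-0.87,0,0,0,0,0]]])

```text
time_s: 3.8
eef_pos: [0.4396, -0.0757, 0.2501]
eef_rot: [0.708, 0.706, -0.001, 0.001]
force: [0.1, -0.3, 0.5]
finger_gap: 0.0932
```

Request:
apply_moves(increments=[[[-0.87,0,0,0,0,0],[-0.87,0,0,0,0,0],[-0.87,0,0,0,0,0],[-0.87,0,0,0,0,0]]])

```text
time_s: 4.13
eef_pos: [0.4394, -0.2063, 0.2499]
eef_rot: [0.708, 0.706, -0.001, 0.001]
force: [0.5, 0.0, -0.3]
finger_gap: 0.0928
```

Request:
apply_moves(increments=[[[-0.67,0.07,0,0,0,0],[-0.67,0.07,0,0,0,0],[-0.67,0.07,0,0,0,0],[-0.67,0.07,0,0,0,0]]])

```text
time_s: 4.47
eef_pos: [0.4504, -0.3047, 0.2495]
eef_rot: [0.708, 0.706, -0.0, -0.0]
force: [0.5, -0.1, 0.0]
finger_gap: 0.0929
```

```bash
python3 - <<'E'
from h import *
st()
im,d=bot.camera('wrist'); cv2.imwrite('pics/w2.png',im); np.save('w2d.npy',d)
m=bot.camera_model('wrist')
lm('wrist',['blue_cup_mid','yellow_cup_mid'])
for n in ['blue_cup_mid','yellow_cup_mid']:
    for r in bot.trace('wrist',n)[:2]:
        M=r['region'].astype(np.uint8); 
        c,_=cv2.findContours(M,cv2.RETR_EXTERNAL,2); c=max(c,key=cv2.contourArea)
        (u,v),ra=cv2.minEnclosingCircle(c); P=dep([(u,v),(u+ra,v)],d,m,.043)
        print(n,r['conf'],M.sum(),(u,v),ra,P[0].round(4),'R',np.linalg.norm(P[1]-P[0]).round(4),cv2.boundingRect(c))
E
```

```text
t 4.47 p [ 0.4504 -0.3047  0.2495] yawx 1.568 z [-0.001 -0.    -1.   ] F [ 0.5 -0.1  0. ] gap 0.0929 j [-0.69 -0.03  1.6  -0.    1.57 -0.69]
wrist blue_cup_mid [([0.442, -0.2704, 0.0224], 0.73)]
wrist yellow_cup_mid [([0.4327, -0.1682, 0.0223], 0.76)]
blue_cup_mid 0.68 2948 (249.02784729003906, 139.38987731933594) 31.035703659057617 [ 0.4423 -0.2679  0.043 ] R 0.0337 (219, 109, 61, 62)
yellow_cup_mid 0.74 3223 (242.25164794921875, 39.943058013916016) 33.103248596191406 [ 0.4361 -0.1665  0.043 ] R 0.0339 (212, 7, 61, 67)
yellow_cup_mid 0.52 2954 (248.5, 139.5) 31.120832443237305 [ 0.4417 -0.268   0.043 ] R 0.0338 (219, 110, 61, 61)
```

Crop: pliers open, seat disc at (188,165) crop px, between V (left) and pad (right, (262,205)). Blue cup is at (0.442,-0.269) by its mask. Now grasp it.

```bash
python3 - <<'E'
from h import *
h=1.568
plan([((.442,-.269,.14),h),((.442,-.269,.021),h)])
E
```

```text
[0.21, -0.058, 0.735, 0.0, -0.001, 0.008] rows 2.8 
[0.0, 0.0, 0.793, 0.0, 0.0, 0.0] rows 2.9
```

Request:
apply_moves(increments=[[[0.21,-0.06,0.735,0,0,0],[0.21,-0.06,0.735,0,0,0],[0.21,-0.06,0.735,0,0,0],[0.21,-0.06,0.735,0,0,0]]], jaw=1)

```text
time_s: 5.05
eef_pos: [0.4374, -0.2649, 0.1325]
eef_rot: [0.706, 0.708, -0.001, -0.006]
force: [-1.3, 0.7, -1.0]
finger_gap: 0.0928
```

Request:
apply_moves(increments=[[[0,0,0.2,0,0,0],[0,0,0.4,0,0,0],[0,0,0.6,0,0,0],[0,0,0.79,0,0,0],[0,0,0.79,0,0,0],[0,0,0.79,0,0,0]]])

```text
time_s: 5.55
eef_pos: [0.4414, -0.2699, 0.0221]
eef_rot: [0.707, 0.707, -0.0, -0.001]
force: [0.6, -0.7, 0.1]
finger_gap: 0.0932
```

Request:
apply_moves(increments=[[[0,0,0,0,0,0],[0,0,0,0,0,0],[0,0,0,0,0,0],[0,0,0,0,0,0],[0,0,0,0,0,0],[0,0,0,0,0,0],[0,0,0,0,0,0],[0,0,0,0,0,0]]], jaw=0.5, force=15)

```text
time_s: 6.22
eef_pos: [0.4426, -0.2713, 0.0232]
eef_rot: [0.707, 0.707, 0.0, 0.001]
force: [0.2, 1.2, 7.4]
finger_gap: 0.0695
```

Request:
apply_moves(increments=[[[0,0,-0.05,0,0,0],[0,0,-0.2,0,0,0],[0,0,-0.5,0,0,0],[0,0,-0.8,0,0,0],[0,0,-0.8,0,0,0],[0,0,-0.8,0,0,0]]])

```text
time_s: 6.72
eef_pos: [0.4439, -0.2723, 0.1465]
eef_rot: [0.707, 0.707, 0.001, 0.004]
force: [0.0, 0.0, -1.6]
finger_gap: 0.0696
```

```bash
python3 - <<'E'
from h import *
st()
im,d=bot.camera('wrist'); cv2.imwrite('pics/w3.png',im)
lm('wrist',['blue_cup_mid'])
h=1.5708
plan([((.45,-.14,.14),h),((.465,0,.14),h),((.4795,.0963,.14),h),((.4795,.0963,.06),h)])
E
```

```text
t 6.72 p [ 0.4439 -0.2723  0.1465] yawx 1.571 z [ 0.007 -0.005 -1.   ] F [ 0.   0.  -1.6] gap 0.0696 j [-0.65 -0.05  1.8   0.    1.38 -0.65]
wrist blue_cup_mid [([0.4462, -0.2696, 0.1442], 0.59)]
[0.869, 0.058, 0.008, 0.0, 0.0, -0.0] rows 3.1 
[0.933, 0.1, 0.0, 0.0, 0.0, 0.0] rows 3.4 
[0.642, 0.097, 0.0, 0.0, 0.0, 0.0] rows 2.3 
[0.0, 0.0, 0.533, 0.0, 0.0, 0.0] rows 1.9
```

View pics/w3.png

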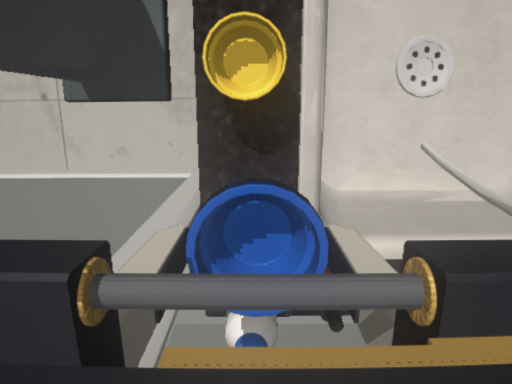

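Blue cup is in the jaws, rim spanning cols 187–328; I check how it sits (height, offset) from the depth.

```bash
python3 - <<'E'
from h import *
st()
im,d=bot.camera('wrist'); m=bot.camera_model('wrist'); print(m['xyz'])
r=bot.trace('wrist','blue_cup_mid')[0]; M=r['region']; print(r['conf'],M.sum())
v,u=np.where(M&(d>0)); P=dep(np.c_[u,v],d,m)
print('z pct',np.percentile(P[:,2],[1,5,25,50,75,95,99]).round(4))
rim=P[P[:,2]>np.percentile(P[:,2],97)-.003]
A=np.c_[2*rim[:,:2],np.ones(len(rim))];s=np.linalg.lstsq(A,(rim[:,:2]**2).sum(1),rcond=None)[0]
print('rim c',s[:2].round(4),'r',np.sqrt(s[2]+s[0]**2+s[1]**2).round(4),len(rim), 'xr',rim[:,0].min().round(4),rim[:,0].max().round(4),'ymax',rim[:,1].max().round(4))
st()
E
```

```text
t 6.82 p [ 0.4413 -0.2704  0.1412] yawx 1.571 z [ 0. -0. -1.] F [-0.6  0.9 -1.6] gap 0.0697 j [-0.65 -0.04  1.81 -0.    1.37 -0.65]
[ 0.44093593 -0.20471324  0.30579167]Traceback (most recent call last):
  File "<stdin>", line 4, in <module>
IndexError: list index out of range
```

```bash
cat >> h.py <<'E'
def cup(color,zmin=None,zmax=None):
    """colour mask in the newest wrist picture + depth: rim circle"""
    im,d=bot.camera('wrist'); m=bot.camera_model('wrist'); h=cv2.cvtColor(im,cv2.COLOR_BGR2HSV)
    H,S,V=h[...,0],h[...,1],h[...,2]
    M={'blue':(H>100)&(H<130)&(S>120),'yellow':(H>18)&(H<32)&(S>120)&(V>90),'white':(S<30)&(V>90)}[color]
    M=M&(d>0.05); v,u=np.where(M); P=dep(np.c_[u,v],d,m)
    if zmin is not None: P=P[(P[:,2]>zmin)&(P[:,2]<zmax)]
    return P,im
def circ(rim):
    A=np.c_[2*rim[:,:2],np.ones(len(rim))];s=np.linalg.lstsq(A,(rim[:,:2]**2).sum(1),rcond=None)[0]
    print('circ',s[:2].round(4),'r',np.sqrt(s[2]+s[0]**2+s[1]**2).round(4),len(rim),'x',rim[:,0].min().round(4),rim[:,0].max().round(4),'y',rim[:,1].min().round(4),rim[:,1].max().round(4))
    return s[:2]
E
python3 - <<'E'
from h import *
P,im=cup('blue',.09,.2); st()
print('z pct',np.percentile(P[:,2],[0.1,1,5,25,50,75,95,99]).round(4))
t=np.percentile(P[:,2],95)
circ(P[P[:,2]>t-.003])
E
```

```text
t 6.97 p [ 0.4402 -0.2695  0.139 ] yawx 1.571 z [-0.003  0.002 -1.   ] F [-0.5  0.4 -0.7] gap 0.0696 j [-0.65 -0.04  1.81 -0.    1.37 -0.65]
z pct [0.1288 0.1294 0.1299 0.131  0.1387 0.1556 0.159  0.1596]
circ [ 0.4404 -0.2688] r 0.0311 2747 x 0.4069 0.4739 y -0.3024 -0.2354
```

Cup bottom is 22.5 mm below TCP, centred within 1 mm. Carry it over the pliers.

Request:
apply_moves(increments=[[[0.3,0.02,0,0,0,0],[0.6,0.04,0,0,0,0],[0.88,0.06,0,0,0,0],[0.88,0.06,0,0,0,0]]])

```text
time_s: 7.3
eef_pos: [0.4492, -0.133, 0.1392]
eef_rot: [0.706, 0.708, 0.0, -0.003]
force: [-0.8, -0.4, -0.5]
finger_gap: 0.0696
```

Request:
apply_moves(increments=[[[0.3,0.03,0,0,0,0],[0.6,0.07,0,0,0,0],[0.93,0.1,0,0,0,0],[0.93,0.1,0,0,0,0]]])

```text
time_s: 7.63
eef_pos: [0.4644, 0.0052, 0.1398]
eef_rot: [0.706, 0.708, -0.0, -0.002]
force: [-0.2, 0.0, -0.7]
finger_gap: 0.0702
```

Request:
apply_moves(increments=[[[0.2,0.03,0,0,0,0],[0.4,0.06,0,0,0,0],[0.64,0.1,0,0,0,0],[0.64,0.1,0,0,0,0],[0.64,0.1,0.2,0,0,0],[0.64,0.1,0.4,0,0,0],[0.64,0.1,0.4,0,0,0],[0.64,0.1,0.4,0,0,0]]])

```text
time_s: 8.3
eef_pos: [0.4777, 0.0965, 0.0788]
eef_rot: [0.707, 0.707, -0.003, -0.002]
force: [0.1, 0.1, -1.1]
finger_gap: 0.0698
```

Request:
apply_moves(increments=[[[0,0,0,0,0,0],[0,0,0,0,0,0],[0,0,0,0,0,0],[0,0,0,0,0,0]]])

```text
time_s: 8.63
eef_pos: [0.4816, 0.097, 0.083]
eef_rot: [0.707, 0.707, 0.001, 0.001]
force: [-0.5, -0.6, -1.2]
finger_gap: 0.07
```

```bash
python3 - <<'E'
from h import *
P,im=cup('blue',.04,.2); st()
t=np.percentile(P[:,2],95);print(t);circ(P[P[:,2]>t-.003])
lm('wrist',['cup_seat'])
plan([((.4795,.0958,.045),np.pi/2),((.4795,.0958,.030),np.pi/2)])
cv2.imwrite('pics/w4.png',im)
E
```

```text
t 8.68 p [0.4814 0.097  0.0826] yawx 1.571 z [ 0.002  0.    -1.   ] F [-0.2 -0.3 -1. ] gap 0.0697 j [ 0.09 -0.06  1.94  0.    1.26  0.09]
0.10258084536965137
circ [0.4815 0.0977] r 0.0312 2769 x 0.4479 0.5152 y 0.064 0.1309
wrist cup_seat []
[-0.008, -0.011, 0.249, 0.003, -0.0, -0.0] rows 0.9 
[0.0, 0.0, 0.1, 0.0, 0.0, 0.0] rows 0.4
```

View pics/w4.png

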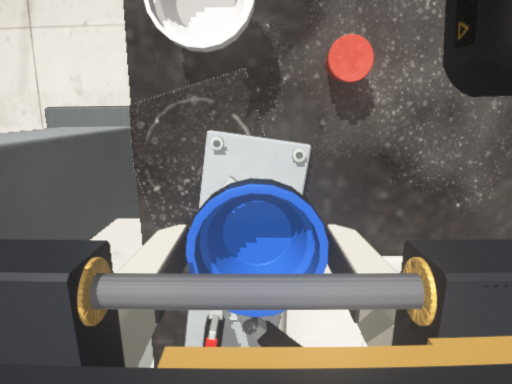

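Cup hangs upright over the plate (rim centre ~(257,248)), plate bolts at (217,144),(299,155). Lower onto the seat.

Request:
apply_moves(increments=[[[-0.01,-0.012,0.1,0,0,0],[-0.01,-0.012,0.2,0,0,0],[-0.01,-0.012,0.25,0,0,0],[-0.01,-0.012,0.29,0,0,0],[-0.01,-0.012,0.29,0,0,0],[-0.01,-0.012,0.29,0,0,0],[-0.01,-0.012,0.29,0,0,0],[-0.01,-0.012,0.29,0,0,0]]])

```text
time_s: 9.4
eef_pos: [0.4794, 0.0956, 0.0388]
eef_rot: [0.707, 0.707, 0.001, 0.0]
force: [0.5, 1.0, -0.5]
finger_gap: 0.0701
```

```bash
python3 - <<'E'
from h import *
st();P,im=cup('blue',.02,.2); st()
t=np.percentile(P[:,2],95);print(t);circ(P[P[:,2]>t-.003])
E
```

```text
t 9.4 p [0.4794 0.0956 0.0388] yawx 1.571 z [ 0.001  0.    -1.   ] F [ 0.5  1.  -0.5] gap 0.0701 j [ 0.09 -0.    1.97 -0.    1.17  0.09]
t 9.45 p [0.4793 0.0956 0.0387] yawx 1.571 z [ 0.001  0.    -1.   ] F [-0.5  0.5 -0.2] gap 0.0696 j [ 0.09 -0.    1.97 -0.    1.17  0.09]
0.05859266867864483
circ [0.4795 0.0964] r 0.0312 2776 x 0.4458 0.513 y 0.0627 0.1297
```

Request:
apply_moves(increments=[[[0,0,0.03,0,0,0],[0,0,0.05,0,0,0],[0,0,0.06,0,0,0],[0,0,0.06,0,0,0],[0,0,0.06,0,0,0],[0,0,0.06,0,0,0]]])

```text
time_s: 9.95
eef_pos: [0.4794, 0.0955, 0.0301]
eef_rot: [0.707, 0.707, 0.0, 0.0]
force: [-3.8, -1.5, 11.8]
finger_gap: 0.0698
```

```bash
python3 - <<'E'
from h import *
st();P,im=cup('blue',.02,.2); st()
t=np.percentile(P[:,2],95);print(t);circ(P[P[:,2]>t-.003])
E
```

```text
t 9.95 p [0.4794 0.0955 0.0301] yawx 1.571 z [ 0.001 -0.    -1.   ] F [-3.8 -1.5 11.8] gap 0.0698 j [ 0.09  0.01  1.97 -0.    1.15  0.09]
t 10.0 p [0.4794 0.0955 0.0301] yawx 1.571 z [ 0.001 -0.    -1.   ] F [-3.7 -0.8 12. ] gap 0.0696 j [ 0.09  0.01  1.97 -0.    1.15  0.09]
0.051207758898281774
circ [0.4796 0.0966] r 0.0311 2881 x 0.4462 0.5127 y 0.0628 0.1298
```

Seated: rim at z 51 mm. Release, lift, and plan the handle push with shut fingers.

Request:
apply_moves(increments=[[[0,0,0,0,0,0],[0,0,0,0,0,0],[0,0,0,0,0,0],[0,0,0,0,0,0],[0,0,0,0,0,0],[0,0,0,0,0,0]]], jaw=0.95)

```text
time_s: 10.5
eef_pos: [0.4785, 0.0955, 0.0286]
eef_rot: [0.707, 0.707, -0.0, -0.0]
force: [-1.2, -0.7, -1.3]
finger_gap: 0.0883
```

Request:
apply_moves(increments=[[[0,0,-0.2,0,0,0],[0,0,-0.4,0,0,0],[0,0,-0.6,0,0,0],[0,0,-0.8,0,0,0],[0,0,-0.8,0,0,0],[0,0,-0.8,0,0,0]]])

```text
time_s: 11.0
eef_pos: [0.4804, 0.0958, 0.1512]
eef_rot: [0.707, 0.707, 0.002, 0.001]
force: [-0.3, 0.4, -0.4]
finger_gap: 0.0883
```

```bash
cat >> h.py <<'E'
S0=np.array([.4773,.0966]);A0=np.radians(-98.2)
def loc(x,y): return S0+np.array([x*np.cos(A0)-y*np.sin(A0),x*np.sin(A0)+y*np.cos(A0)])
def hw(th,off,r,z):
    return (*loc(.088+r*np.cos(th)-off*np.sin(th),.013+r*np.sin(th)+off*np.cos(th)),z),A0+th+np.pi/2
def rows(wps,p0=None,q0=None):
    """rows of ONE call"""
    s=bot.sense(); p=np.array(s['eef_pos']) if p0 is None else np.array(p0); q=R.from_quat(s['eef_rot']) if q0 is None else q0
    print([np.round(np.r_[q.inv().apply(np.array(x)-p)/.15,(q.inv()*T(y)).as_rotvec()/.5],3).tolist() for x,y in wps])
E
python3 - <<'E'
from h import *
st();P,im=cup('blue',.03,.2); 
t=np.percentile(P[:,2],95);print(t);circ(P[P[:,2]>t-.003])
d=np.load('w1d.npy');import pickle;m=pickle.load(open('w1m.pkl','rb'))
print('sink rim',dep([[310,180],[320,176],[298,270],[300,230],[340,178]],d,m).round(4))
a=hw(1,22,.07,.12)
a=hw(1.0,.024,.07,.12); b=hw(1.0,.024,.07,.018)
mid=((.50,.02,.13),1.2)
print(a,b)
plan([mid,a,b])
E
```

```text
t 11.0 p [0.4804 0.0958 0.1512] yawx 1.571 z [ 0.005  0.    -1.   ] F [-0.3  0.4 -0.4] gap 0.0883 j [ 0.09 -0.13  1.88  0.    1.39  0.09]
0.04950729437862071
circ [0.4779 0.0964] r 0.031 1292 x 0.4449 0.5113 y 0.0634 0.1292
sink rim [[ 5.058e-01  4.140e-02  7.200e-03]
 [ 5.188e-01  4.550e-02  2.200e-03]
 [ 4.949e-01 -8.130e-02  2.700e-03]
 [ 4.951e-01 -2.270e-02  9.200e-03]
 [ 5.444e-01  4.250e-02  4.000e-04]]
((np.float64(0.5462372272353394), np.float64(-0.020050912987349526), 0.12), np.float64(0.856883001336465)) ((np.float64(0.5462372272353394), np.float64(-0.020050912987349526), 0.018), np.float64(0.856883001336465))
[-0.504, 0.139, 0.128, 0.003, -0.001, 0.742] rows 3.0 
[-0.137, 0.384, 0.067, 0.0, 0.0, 0.686] rows 2.7 
[0.0, 0.0, 0.68, 0.0, 0.0, 0.0] rows 2.4
```

Request:
apply_moves(increments=[[[-0.5,0.14,0.12,0,0,0.74],[-0.5,0.14,0.12,0,0,0.74],[-0.5,0.14,0.12,0,0,0.74],[-0.5,0.14,0.12,0,0,0.74]]], jaw=0)

```text
time_s: 11.38
eef_pos: [0.498, 0.019, 0.128]
eef_rot: [0.828, 0.561, -0.002, -0.001]
force: [-0.6, 0.6, 0.2]
finger_gap: 0.0663
```

Request:
apply_moves(increments=[[[-0.14,0.38,0.06,0,0,0.68],[-0.14,0.38,0.06,0,0,0.68],[-0.14,0.38,0.06,0,0,0.68],[-0.14,0.38,0.06,0,0,0.68],[-0.14,0.38,0.06,0,0,0.68],[-0.14,0.38,0.06,0,0,0.68],[-0.14,0.38,0.06,0,0,0.68]]])

```text
time_s: 11.97
eef_pos: [0.5447, -0.0188, 0.1217]
eef_rot: [0.908, 0.419, -0.0, -0.0]
force: [0.1, -0.6, -0.1]
finger_gap: 0.0192
```

```bash
python3 - <<'E'
from h import *
st(); im,d=bot.camera('wrist'); cv2.imwrite('pics/w5.png',im)
lm('wrist',['handle_grip','tab_top','blue_cup_mid'])
b=hw(1.0,.024,.07,.018)
plan([b])
st()
E
```

```text
t 11.97 p [ 0.5447 -0.0188  0.1217] yawx 0.865 z [-0.  0. -1.] F [ 0.1 -0.6 -0.1] gap 0.0192 j [-0.13  0.05  1.75  0.    1.34  0.58]
wrist handle_grip [([0.5197, -0.0293, 0.0237], 0.77)]
wrist tab_top []
wrist blue_cup_mid [([0.4791, 0.0953, 0.0264], 0.72)]
[0.001, 0.009, 0.694, 0.001, -0.0, 0.011] rows 2.5 
t 12.17 p [ 0.5452 -0.0193  0.1221] yawx 0.862 z [ 0. -0. -1.] F [-0.6 -1.1 -0. ] gap 0.0035 j [-0.13  0.05  1.75  0.    1.34  0.58]
```

View pics/w5.png

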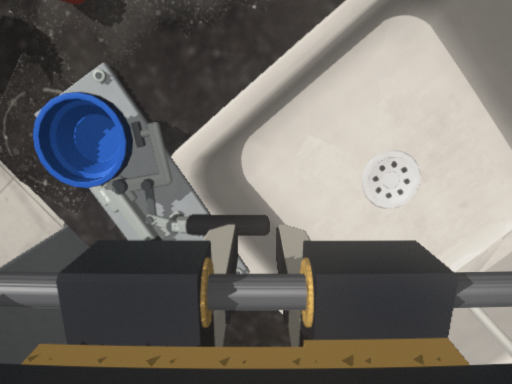

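Handle lies at row 225 (cols 188–268), parallel to the finger face and on the expected side (landmark 24 mm off TCP). Cup stands in the jaws at (82,140). Lower and sweep.

Request:
apply_moves(increments=[[[0,0.01,0.3,0,0,0.01],[0,0.01,0.5,0,0,0.01],[0,0.01,0.69,0,0,0.01],[0,0.01,0.69,0,0,0.01],[0,0.01,0.69,0,0,0.01],[0,0.01,0.69,0,0,0.01]]])

```text
time_s: 12.67
eef_pos: [0.5475, -0.0207, 0.0202]
eef_rot: [0.91, 0.415, 0.001, 0.001]
force: [0.4, 0.3, -0.1]
finger_gap: 0.0007
```

```bash
python3 - <<'E'
from h import *
st()
rows([hw(t,o,.07,.018) for t,o in [(1,.018),(.95,.0145),(.87,.0145),(.8,.0145),(.7,.0145),(.6,.0145),(.55,.0145),(.55,.0145)]])
E
```

```text
t 12.67 p [ 0.5475 -0.0207  0.0202] yawx 0.856 z [ 0.002 -0.    -1.   ] F [ 0.4  0.3 -0.1] gap 0.0007 j [-0.13  0.18  1.82 -0.    1.15  0.58]
[[-0.042, -0.009, 0.015, 0.003, -0.002, -0.001], [-0.089, -0.005, 0.015, 0.003, -0.002, 0.099], [-0.127, -0.001, 0.015, 0.003, -0.002, 0.259], [-0.16, 0.001, 0.015, 0.003, -0.002, 0.399], [-0.208, -0.002, 0.015, 0.003, -0.003, 0.599], [-0.255, -0.008, 0.015, 0.003, -0.003, 0.799], [-0.278, -0.014, 0.015, 0.003, -0.003, 0.899], [-0.278, -0.014, 0.015, 0.003, -0.003, 0.899]]
```

Request:
apply_moves(increments=[[[-0.04,-0.009,0,0,0,0],[-0.09,-0.005,0,0,0,0.1],[-0.127,0,0,0,0,0.26],[-0.16,0,0,0,0,0.4],[-0.208,0,0,0,0,0.6],[-0.255,-0.008,0,0,0,0.8],[-0.278,-0.014,0,0,0,0.9],[-0.278,-0.014,0,0,0,0.9]]])

```text
time_s: 13.33
eef_pos: [0.5195, -0.0517, 0.0212]
eef_rot: [0.98, 0.2, 0.003, 0.001]
force: [2.8, 0.0, 1.5]
finger_gap: 0.0007
```

```bash
python3 - <<'E'
from h import *
st()
bot.camera('wrist');lm('wrist',['handle_grip','tab_top','blue_cup_mid'])
rows([hw(t,.0145,.07,.018) for t in [.47,.4,.32,.25,.2,.15,.15,.15]])
E
```

```text
t 13.33 p [ 0.5195 -0.0517  0.0212] yawx 0.403 z [ 0.006 -0.001 -1.   ] F [2.8 0.  1.5] gap 0.0007 j [-0.2   0.11  1.89  0.    1.14  0.97]
wrist handle_grip []
wrist tab_top []
wrist blue_cup_mid []
[[-0.041, 0.004, 0.015, 0.004, -0.007, 0.161], [-0.075, 0.007, 0.014, 0.004, -0.007, 0.301], [-0.113, 0.008, 0.014, 0.003, -0.007, 0.461], [-0.146, 0.005, 0.014, 0.003, -0.007, 0.601], [-0.17, 0.003, 0.014, 0.003, -0.007, 0.701], [-0.193, -0.001, 0.014, 0.003, -0.007, 0.801], [-0.193, -0.001, 0.014, 0.003, -0.007, 0.801], [-0.193, -0.001, 0.014, 0.003, -0.007, 0.801]]
```

Request:
apply_moves(increments=[[[-0.041,0.004,0,0,0,0.16],[-0.075,0.007,0,0,0,0.3],[-0.113,0.008,0,0,0,0.46],[-0.146,0.005,0,0,0,0.6],[-0.17,0.003,0,0,0,0.7],[-0.193,0,0,0,0,0.8],[-0.193,0,0,0,0,0.8]]])

```text
time_s: 14.12
eef_pos: [0.4897, -0.062, 0.0181]
eef_rot: [1.0, 0.002, -0.001, -0.0]
force: [-0.1, 0.8, 0.3]
finger_gap: 0.0005
```

```bash
python3 - <<'E'
from h import *
st()
rows([hw(t,o,.07,.019) for t,o in [(.1,.0145),(.06,.0145),(.03,.0145),(.0,.0145),(0,.014),(0,.014)]])
E
```

```text
t 14.12 p [ 0.4897 -0.062   0.0181] yawx 0.005 z [-0.002  0.    -1.   ] F [-0.1  0.8  0.3] gap 0.0005 j [-0.23  0.05  1.96 -0.    1.13  1.34]
[[-0.004, 0.006, -0.006, -0.0, 0.004, 0.096], [-0.023, 0.009, -0.006, -0.0, 0.004, 0.176], [-0.037, 0.01, -0.006, -0.0, 0.004, 0.236], [-0.052, 0.011, -0.006, -0.0, 0.004, 0.296], [-0.055, 0.011, -0.006, -0.0, 0.004, 0.296], [-0.055, 0.011, -0.006, -0.0, 0.004, 0.296]]
```

Request:
apply_moves(increments=[[[-0.005,0.006,0,0,0,0.1],[-0.023,0.009,0,0,0,0.18],[-0.037,0.01,0,0,0,0.24],[-0.052,0.01,0,0,0,0.296],[-0.052,0.01,0,0,0,0.296],[-0.052,0.01,0,0,0,0.296]]])

```text
time_s: 14.62
eef_pos: [0.4829, -0.0635, 0.0183]
eef_rot: [0.998, -0.07, -0.0, -0.0]
force: [0.2, -0.5, -0.6]
finger_gap: 0.0002
```

Request:
apply_moves(increments=[[[0.05,0,0,0,0,0],[0.2,0,0,0,0,0],[0.2,0,-0.3,0,0,0],[0.2,0,-0.6,0,0,0],[0.2,0,-0.9,0,0,0],[0.2,0,-0.9,0,0,0],[0.2,0,-0.9,0,0,0]]])

```text
time_s: 15.2
eef_pos: [0.5165, -0.0687, 0.1585]
eef_rot: [0.998, -0.07, 0.004, 0.001]
force: [0.9, 0.3, 0.9]
finger_gap: 0.0004
```

```bash
python3 - <<'E'
from h import *
st()
plan([((.48,.0,.2),.5),((.46,.1,.2),1.05),((.447,.17,.2),np.pi/2)])
E
```

```text
t 15.2 p [ 0.5165 -0.0687  0.1585] yawx -0.141 z [ 0.008 -0.002 -1.   ] F [0.9 0.3 0.9] gap 0.0004 j [-0.23 -0.06  1.79 -0.    1.4   1.48]
[-0.303, -0.419, -0.279, 0.007, -0.016, -1.281] rows 5.1 TOOBIG
[0.203, -0.649, 0.0, 0.0, 0.0, -1.1] rows 4.4 TOOBIG
[0.362, -0.307, 0.0, 0.0, 0.0, -1.042] rows 4.2 TOOBIG
```

```bash
python3 - <<'E'
from h import *
st()
plan([((.49,-.03,.22),.29),((.47,.0,.25),.72),((.45,.04,.26),1.15),((.44,.09,.26),np.pi/2)])
E
```

```text
t 15.2 p [ 0.5165 -0.0687  0.1585] yawx -0.141 z [ 0.008 -0.002 -1.   ] F [0.9 0.3 0.9] gap 0.0004 j [-0.23 -0.06  1.79 -0.    1.4   1.48]
[-0.207, -0.23, -0.412, 0.005, -0.017, -0.861] rows 3.4 
[-0.071, -0.23, -0.2, 0.0, 0.0, -0.86] rows 3.4 
[0.076, -0.288, -0.067, 0.0, 0.0, -0.86] rows 3.4 
[0.277, -0.197, 0.0, 0.0, 0.0, -0.842] rows 3.4
```

Request:
apply_moves(increments=[[[-0.21,-0.23,-0.41,0,0,-0.86],[-0.21,-0.23,-0.41,0,0,-0.86],[-0.21,-0.23,-0.41,0,0,-0.86],[-0.21,-0.23,-0.41,0,0,-0.86]]], jaw=1)

```text
time_s: 15.53
eef_pos: [0.4872, -0.0286, 0.2159]
eef_rot: [0.989, 0.148, 0.001, 0.0]
force: [0.4, -0.0, -0.6]
finger_gap: 0.023
```

Request:
apply_moves(increments=[[[-0.07,-0.23,-0.2,0,0,-0.86],[-0.07,-0.23,-0.2,0,0,-0.86],[-0.07,-0.23,-0.2,0,0,-0.86],[-0.07,-0.23,-0.2,0,0,-0.86]]])

```text
time_s: 15.87
eef_pos: [0.4665, 0.0013, 0.2441]
eef_rot: [0.935, 0.356, -0.0, -0.0]
force: [-0.3, -0.3, -0.5]
finger_gap: 0.0494
```

Request:
apply_moves(increments=[[[0.08,-0.29,-0.07,0,0,-0.86],[0.08,-0.29,-0.07,0,0,-0.86],[0.08,-0.29,-0.07,0,0,-0.86],[0.08,-0.29,-0.07,0,0,-0.86]]])

```text
time_s: 16.2
eef_pos: [0.4467, 0.0422, 0.2541]
eef_rot: [0.837, 0.547, -0.001, -0.0]
force: [0.2, -0.9, 0.3]
finger_gap: 0.076
```

Request:
apply_moves(increments=[[[0.28,-0.2,0,0,0,-0.84],[0.28,-0.2,0,0,0,-0.84],[0.28,-0.2,0,0,0,-0.84],[0.28,-0.2,0,0,0,-0.84],[0.28,-0.2,0,0,0,-0.84],[0.28,-0.2,0,0,0,-0.84]]])

```text
time_s: 16.7
eef_pos: [0.4366, 0.0921, 0.2541]
eef_rot: [0.709, 0.706, -0.001, -0.001]
force: [1.3, 0.0, 0.0]
finger_gap: 0.0929
```

```bash
python3 - <<'E'
from h import *
st()
P,im=cup('blue',.03,.1);cv2.imwrite('pics/w6.png',im)
t=np.percentile(P[:,2],95);print(t);circ(P[P[:,2]>t-.003])
lm('wrist',['handle_grip','tab_top','blue_cup_mid','white_cup_mid'])
P,_=cup('white',.02,.06);P=P[(P[:,1]>.17)&(P[:,0]<.55)]
t=np.percentile(P[:,2],95);print(t);circ(P[P[:,2]>t-.003]);st()
E
```

```text
t 16.7 p [0.4366 0.0921 0.2541] yawx 1.567 z [-0.002 -0.    -1.   ] F [1.3 0.  0. ] gap 0.0929 j [ 0.09 -0.31  1.84 -0.    1.61  0.1 ]
0.0518216075215483
circ [0.4789 0.0977] r 0.0311 692 x 0.4468 0.5117 y 0.0646 0.1303
wrist handle_grip [([0.4722, -0.0447, 0.0207], 0.96), ([0.5392, 0.1981, -0.002], 0.32)]
wrist tab_top [([0.4463, -0.0331, 0.0706], 0.76)]
wrist blue_cup_mid [([0.48, 0.0981, 0.0284], 0.83)]
wrist white_cup_mid [([0.4457, 0.2278, 0.0203], 0.75)]
0.043294841266655545
circ [0.4496 0.2284] r 0.0303 459 x 0.4183 0.4809 y 0.1969 0.259
t 17.0 p [0.4369 0.0919 0.2553] yawx 1.567 z [-0. -0. -1.] F [-0.6 -0.6  0.8] gap 0.0928 j [ 0.09 -0.31  1.83  0.    1.62  0.1 ]
```

View pics/w6.png

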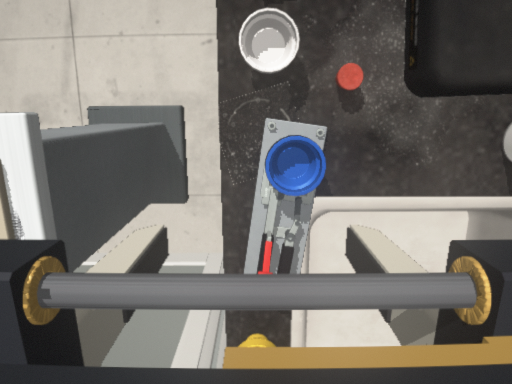

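Locked: black grips lie parallel (≈(262,258) & (287,258)), tab raised to 70 mm, blue cup upright at (296,165). White at (0.4495,0.228). Grasp it high on the collar so the tips clear the blue rim.

```bash
python3 - <<'E'
from h import *
h=np.pi/2
plan([((.4495,.2283,.14),h),((.4495,.2283,.031),h)])
E
```

```text
[0.91, 0.08, 0.769, -0.0, 0.0, -0.008] rows 4.3 
[0.0, 0.0, 0.727, 0.0, 0.0, 0.0] rows 2.6
```

Request:
apply_moves(increments=[[[0.91,0.08,0.77,0,0,0],[0.91,0.08,0.77,0,0,0],[0.91,0.08,0.77,0,0,0],[0.91,0.08,0.77,0,0,0],[0.91,0.08,0.77,0,0,0],[0.91,0.08,0.77,0,0,0],[0.91,0.08,0.77,0,0,0]]])

```text
time_s: 17.58
eef_pos: [0.449, 0.2283, 0.1398]
eef_rot: [0.708, 0.706, -0.001, -0.0]
force: [-0.4, -0.2, 0.5]
finger_gap: 0.093
```

```bash
python3 - <<'E'
from h import *
st()
P,_=cup('white',.02,.06);P=P[(P[:,1]>.17)&(P[:,0]<.55)]
t=np.percentile(P[:,2],95);print(t);circ(P[P[:,2]>t-.003])
plan([((.4495,.2283,.031),np.pi/2)])
E
```

```text
t 17.58 p [0.449  0.2283 0.1398] yawx 1.569 z [-0.001 -0.001 -1.   ] F [-0.4 -0.2  0.5] gap 0.093 j [ 0.37 -0.08  1.85 -0.    1.37  0.37]
0.04431423933797987
circ [0.4504 0.2286] r 0.03 752 x 0.4192 0.4816 y 0.1971 0.2598
[0.002, -0.003, 0.733, 0.002, 0.001, -0.006] rows 2.6
```

Request:
apply_moves(increments=[[[0,0.005,0.2,0,0,0],[0,0.005,0.4,0,0,0],[0,0.005,0.6,0,0,0],[0,0.005,0.73,0,0,0],[0,0.005,0.73,0,0,0],[0,0.005,0.73,0,0,0],[0,0.005,0.73,0,0,0]]])

```text
time_s: 18.22
eef_pos: [0.4521, 0.2284, 0.0331]
eef_rot: [0.709, 0.706, 0.002, 0.001]
force: [0.5, -0.5, 0.8]
finger_gap: 0.0926
```

Request:
apply_moves(increments=[[[0,0,0,0,0,0],[0,0,0,0,0,0],[0,0,0,0,0,0],[0,0,0,0,0,0],[0,0,0,0,0,0],[0,0,0,0,0,0],[0,0,0,0,0,0],[0,0,0,0,0,0]]], jaw=0.5, force=12)

```text
time_s: 18.88
eef_pos: [0.4502, 0.2286, 0.0308]
eef_rot: [0.708, 0.706, 0.0, 0.0]
force: [-1.5, -0.6, 5.5]
finger_gap: 0.0628
```

Request:
apply_moves(increments=[[[0,0,-0.1,0,0,0],[0,0,-0.3,0,0,0],[0,0,-0.5,0,0,0],[0,0,-0.73,0,0,0],[0,0,-0.73,0,0,0],[0,0,-0.73,0,0,0],[0,0,-0.73,0,0,0],[0,0,-0.73,0,0,0]]])

```text
time_s: 19.55
eef_pos: [0.4489, 0.228, 0.138]
eef_rot: [0.708, 0.706, -0.001, -0.001]
force: [0.2, -1.0, -0.8]
finger_gap: 0.0626
```

```bash
python3 - <<'E'
from h import *
st()
P,_=cup('white',.09,.16);s=bot.sense();P=P[np.hypot(*(P[:,:2]-s['eef_pos'][:2]).T)<.04]
t=np.percentile(P[:,2],95);print(np.percentile(P[:,2],[1,25,50,75,95]));circ(P[P[:,2]>t-.003])
plan([((.467,.16,.14),np.pi/2),((.479,.0975,.14),np.pi/2)])
st()
E
```

```text
t 19.55 p [0.4489 0.228  0.138 ] yawx 1.568 z [-0.003 -0.001 -1.   ] F [ 0.2 -1.  -0.8] gap 0.0626 j [ 0.37 -0.08  1.85 -0.    1.37  0.37]
[0.12078364 0.12231563 0.1297252  0.13698012 0.15002112]
circ [0.4486 0.2282] r 0.0308 1490 x 0.4097 0.4878 y 0.214 0.2598
[-0.453, 0.123, -0.014, -0.006, 0.002, -0.006] rows 1.7 
[-0.417, 0.08, 0.0, 0.0, 0.0, 0.0] rows 1.5 
t 19.6 p [0.4488 0.228  0.1379] yawx 1.568 z [-0.003 -0.001 -1.   ] F [ 0.1  0.1 -2. ] gap 0.0626 j [ 0.37 -0.08  1.85  0.    1.37  0.37]
```

Gripped 31 mm up, centred. Move over the blue cup.

Request:
apply_moves(increments=[[[-0.25,0.06,0,0,0,0],[-0.5,0.12,0,0,0,0],[-0.75,0.17,0,0,0,0],[-0.872,0.203,0,0,0,0],[-0.872,0.203,0,0,0,0],[-0.872,0.203,0.1,0,0,0],[-0.872,0.203,0.2,0,0,0],[-0.872,0.203,0.2,0,0,0]]])

```text
time_s: 20.27
eef_pos: [0.4771, 0.0978, 0.1057]
eef_rot: [0.708, 0.706, -0.002, -0.002]
force: [-0.9, -0.3, -1.5]
finger_gap: 0.0627
```

Request:
apply_moves(increments=[[[0,0,0,0,0,0],[0,0,0,0,0,0],[0,0,0,0,0,0],[0,0,0,0,0,0],[0,0,0,0,0,0]]])

```text
time_s: 20.68
eef_pos: [0.4806, 0.0979, 0.1106]
eef_rot: [0.708, 0.706, 0.0, 0.0]
force: [0.1, -0.1, -1.5]
finger_gap: 0.0626
```

```bash
python3 - <<'E'
from h import *
st();P,im=cup('blue',.03,.1);cv2.imwrite('pics/w7.png',im)
print(len(P)); 
if len(P)>50: print(P.min(0),P.max(0))
P,_=cup('white',.08,.14);s=bot.sense();P=P[np.hypot(*(P[:,:2]-s['eef_pos'][:2]).T)<.04]
t=np.percentile(P[:,2],95);circ(P[P[:,2]>t-.003]);print(t)
plan([((.479,.0973,.0545),np.pi/2)])
E
```

```text
t 20.68 p [0.4806 0.0979 0.1106] yawx 1.568 z [ 0.001  0.    -1.   ] F [ 0.1 -0.1 -1.5] gap 0.0626 j [ 0.1  -0.09  1.91 -0.    1.32  0.1 ]
1073
[0.44566157 0.1009345  0.03435882] [0.510663   0.13088754 0.05239086]
circ [0.4804 0.0965] r 0.0326 1852 x 0.4413 0.5196 y 0.0844 0.1296
0.12324422820081694
[-0.003, -0.01, 0.373, 0.002, -0.0, -0.006] rows 1.3
```

Request:
apply_moves(increments=[[[-0.003,-0.012,0.1,0,0,0],[-0.003,-0.012,0.2,0,0,0],[-0.003,-0.012,0.28,0,0,0],[-0.003,-0.012,0.33,0,0,0],[-0.003,-0.012,0.36,0,0,0],[-0.003,-0.012,0.36,0,0,0],[-0.003,-0.012,0.36,0,0,0],[-0.003,-0.012,0.36,0,0,0]]])

```text
time_s: 21.45
eef_pos: [0.4789, 0.0972, 0.0566]
eef_rot: [0.708, 0.706, 0.0, 0.0]
force: [0.4, -0.0, 0.2]
finger_gap: 0.0632
```

```bash
python3 - <<'E'
from h import *
st()
P,im=cup('white',.04,.1);s=bot.sense();P=P[np.hypot(*(P[:,:2]-s['eef_pos'][:2]).T)<.04]
t=np.percentile(P[:,2],95);circ(P[P[:,2]>t-.003]);print(t);cv2.imwrite('pics/w7.png',im)
E
```

```text
t 21.45 p [0.4789 0.0972 0.0566] yawx 1.568 z [ 0.001  0.    -1.   ] F [ 0.4 -0.   0.2] gap 0.0632 j [ 0.1  -0.03  1.96  0.    1.21  0.1 ]
circ [0.4792 0.1686] r 0.0725 638 x 0.44 0.5182 y 0.1033 0.1065
0.08365652745931053
```

View pics/w7.png

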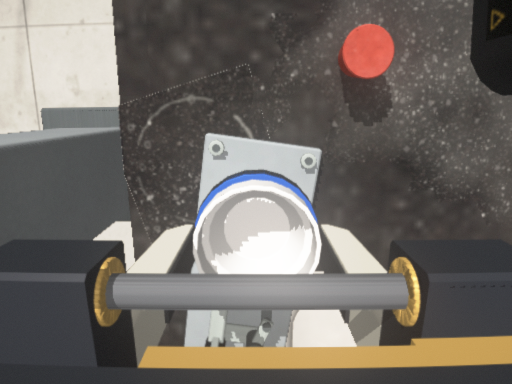

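White is inside the blue rim (blue ring just showing round (257,180)). Press it home and release.

Request:
apply_moves(increments=[[[0,0,0.01,0,0,0],[0,0,0.018,0,0,0],[0,0,0.022,0,0,0],[0,0,0.022,0,0,0],[0,0,0.022,0,0,0],[0,0,0.022,0,0,0]]])

```text
time_s: 22.0
eef_pos: [0.4789, 0.0972, 0.0537]
eef_rot: [0.708, 0.706, 0.0, 0.0]
force: [-2.7, -0.2, 7.2]
finger_gap: 0.063
```

Request:
apply_moves(increments=[[[0,0,-0.005,0,0,0],[0,0,-0.005,0,0,0],[0,0,-0.005,0,0,0],[0,0,-0.005,0,0,0],[0,0,-0.005,0,0,0],[0,0,-0.005,0,0,0]]], jaw=0.95)

```text
time_s: 22.5
eef_pos: [0.4782, 0.0972, 0.0532]
eef_rot: [0.708, 0.706, -0.0, -0.0]
force: [1.1, 0.5, 0.2]
finger_gap: 0.0879
```

Request:
apply_moves(increments=[[[0,0,-0.1,0,0,0],[0,0,-0.3,0,0,0],[0,0,-0.6,0,0,0],[0,0,-0.9,0,0,0],[0,0,-0.9,0,0,0],[0,0,-0.9,0,0,0],[0,0,-0.9,0,0,0],[0,0,-0.9,0,0,0]]])

```text
time_s: 23.17
eef_pos: [0.4772, 0.0971, 0.1862]
eef_rot: [0.708, 0.706, -0.001, -0.001]
force: [-0.1, -0.5, -0.6]
finger_gap: 0.0881
```

```bash
python3 - <<'E'
from h import *
st()
P,im=cup('white',.045,.1);P=P[np.hypot(*(P[:,:2]-np.array([.479,.0973])).T)<.04]
t=np.percentile(P[:,2],95);circ(P[P[:,2]>t-.003]);print(t)
lm('wrist',['white_cup_mid','handle_grip','tab_top'])
bot.camera('top');lm('top',['yellow_cup_mid'])
h=np.pi/2
plan([((.46,-.03,.19),h),((.44,-.168,.17),h)])
E
```

```text
t 23.17 p [0.4772 0.0971 0.1862] yawx 1.568 z [-0.003 -0.    -1.   ] F [-0.1 -0.5 -0.6] gap 0.0881 j [ 0.1  -0.16  1.83 -0.    1.47  0.1 ]
circ [0.4785 0.0975] r 0.03 626 x 0.4474 0.5097 y 0.0655 0.1288
0.06597703510837115
wrist white_cup_mid [([0.4728, 0.0952, 0.0434], 0.75), ([0.4426, -0.0308, 0.0724], 0.42)]
wrist handle_grip [([0.4709, -0.045, 0.0233], 0.69)]
wrist tab_top [([0.4432, -0.0329, 0.0708], 0.92)]
top yellow_cup_mid [([0.4376, -0.3917, 0.0], 0.7), ([0.4391, -0.1667, 0.0247], 0.66)]
[-0.848, -0.116, -0.018, -0.004, 0.0, -0.006] rows 3.1 
[-0.92, -0.133, 0.133, 0.0, 0.0, 0.0] rows 3.4
```

White rim at z 66.0 mm: fully home, stack centred at (0.4785, 0.0975). Now the yellow cup.

Request:
apply_moves(increments=[[[-0.85,-0.12,0,0,0,0],[-0.85,-0.12,0,0,0,0],[-0.85,-0.12,0,0,0,0],[-0.85,-0.12,0,0,0,0]]], jaw=1)

```text
time_s: 23.8
eef_pos: [0.4589, -0.0356, 0.1881]
eef_rot: [0.71, 0.705, -0.001, 0.001]
force: [-0.2, 0.5, 0.2]
finger_gap: 0.0929
```

Request:
apply_moves(increments=[[[-0.92,-0.13,0.2,0,0,0],[-0.92,-0.13,0.2,0,0,0],[-0.92,-0.13,0.2,0,0,0],[-0.92,-0.13,0.2,0,0,0],[-0.92,-0.13,0.2,0,0,0],[-0.92,-0.13,0.2,0,0,0],[-0.92,-0.13,0.2,0,0,0]]])

```text
time_s: 24.38
eef_pos: [0.4402, -0.1674, 0.1583]
eef_rot: [0.708, 0.706, 0.0, -0.0]
force: [-0.1, -0.3, -0.6]
finger_gap: 0.0929
```

```bash
python3 - <<'E'
from h import *
st()
P,im=cup('yellow',.005,.06)
t=np.percentile(P[:,2],95);print(t);c=circ(P[P[:,2]>t-.003]);st()
plan([((c[0],c[1],.10),np.pi/2),((c[0],c[1],.031),np.pi/2)])
E
```

```text
t 24.38 p [ 0.4402 -0.1674  0.1583] yawx 1.568 z [-0.     0.001 -1.   ] F [-0.1 -0.3 -0.6] gap 0.0929 j [-0.47 -0.19  1.91  0.    1.42 -0.47]
0.04316882968321908
circ [ 0.4357 -0.1678] r 0.03 662 x 0.4042 0.4666 y -0.1995 -0.1369
t 24.43 p [ 0.4404 -0.1671  0.1585] yawx 1.569 z [ 0.  0. -1.] F [ 1.9  0.5 -0.6] gap 0.0931 j [-0.47 -0.19  1.91  0.    1.42 -0.47]
[-0.005, -0.032, 0.39, 0.001, -0.001, -0.004] rows 1.4 
[0.0, 0.0, 0.46, 0.0, 0.0, 0.0] rows 1.7
```

Request:
apply_moves(increments=[[[-0.006,-0.033,0.2,0,0,0],[-0.006,-0.033,0.4,0,0,0],[-0.006,-0.033,0.6,0,0,0],[-0.006,-0.033,0.75,0,0,0],[-0.006,-0.033,0.85,0,0,0],[-0.006,-0.033,0.85,0,0,0],[-0.006,-0.033,0.85,0,0,0],[-0.006,-0.033,0.85,0,0,0]]])

```text
time_s: 25.1
eef_pos: [0.4363, -0.1688, 0.0323]
eef_rot: [0.708, 0.707, 0.0, 0.001]
force: [-0.5, -1.0, 0.9]
finger_gap: 0.0931
```

Request:
apply_moves(increments=[[[0,0,0,0,0,0],[0,0,0,0,0,0],[0,0,0,0,0,0],[0,0,0,0,0,0],[0,0,0,0,0,0],[0,0,0,0,0,0],[0,0,0,0,0,0],[0,0,0,0,0,0]]], jaw=0.5, force=12)

```text
time_s: 25.77
eef_pos: [0.4353, -0.1693, 0.0312]
eef_rot: [0.708, 0.706, 0.0, 0.0]
force: [-0.7, 0.3, 3.5]
finger_gap: 0.0635
```

Request:
apply_moves(increments=[[[0,0,-0.1,0,0,0],[0,0,-0.3,0,0,0],[0,0,-0.5,0,0,0],[0,0,-0.8,0,0,0],[0,0,-0.85,0,0,0],[0,0,-0.85,0,0,0],[0,0,-0.85,0,0,0],[0,0,-0.85,0,0,0]]])

```text
time_s: 26.43
eef_pos: [0.4341, -0.1686, 0.1565]
eef_rot: [0.708, 0.706, -0.0, -0.001]
force: [-1.0, 0.1, -1.3]
finger_gap: 0.0637
```

```bash
python3 - <<'E'
from h import *
P,im=cup('yellow',.1,.2);s=bot.sense();P=P[np.hypot(*(P[:,:2]-s['eef_pos'][:2]).T)<.037];st()
t=np.percentile(P[:,2],95);print(t);c=circ(P[P[:,2]>t-.003])
plan([((.455,-.04,.15),np.pi/2),((.4785,.0975,.15),np.pi/2)])
E
```

```text
t 26.48 p [ 0.4338 -0.1685  0.1561] yawx 1.568 z [-0.003  0.002 -1.   ] F [ 0.6  0.  -0.2] gap 0.0636 j [-0.48 -0.2   1.93 -0.    1.42 -0.48]
0.16765297045085498
circ [ 0.434  -0.1669] r 0.0299 1337 x 0.4029 0.4658 y -0.1827 -0.1356
[0.857, 0.139, 0.042, -0.006, -0.003, -0.006] rows 3.1 
[0.917, 0.157, 0.0, 0.0, 0.0, 0.0] rows 3.3
```

Request:
apply_moves(increments=[[[0.3,0.05,0,0,0,0],[0.6,0.1,0,0,0,0],[0.857,0.14,0,0,0,0],[0.857,0.14,0,0,0,0]]])

```text
time_s: 26.82
eef_pos: [0.4555, -0.0351, 0.1562]
eef_rot: [0.707, 0.707, 0.0, -0.002]
force: [-0.2, 0.1, -0.9]
finger_gap: 0.0638
```

Request:
apply_moves(increments=[[[0.3,0.05,0,0,0,0],[0.6,0.1,0,0,0,0],[0.91,0.157,0,0,0,0],[0.91,0.157,0,0,0,0],[0.91,0.157,0.1,0,0,0],[0.91,0.157,0.2,0,0,0],[0.91,0.157,0.2,0,0,0],[0.91,0.157,0.2,0,0,0]]])

```text
time_s: 27.48
eef_pos: [0.4785, 0.0955, 0.126]
eef_rot: [0.708, 0.706, -0.002, -0.002]
force: [1.2, 0.4, 0.4]
finger_gap: 0.0636
```

Request:
apply_moves(increments=[[[0,0,0,0,0,0],[0,0,0,0,0,0],[0,0,0,0,0,0],[0,0,0,0,0,0],[0,0,0,0,0,0]]])

```text
time_s: 27.9
eef_pos: [0.4808, 0.0957, 0.1289]
eef_rot: [0.708, 0.706, 0.0, 0.0]
force: [-0.5, 0.5, -2.2]
finger_gap: 0.0636
```

```bash
python3 - <<'E'
from h import *
P,im=cup('yellow',.1,.2);s=bot.sense();P=P[np.hypot(*(P[:,:2]-s['eef_pos'][:2]).T)<.037];st()
t=np.percentile(P[:,2],95);print(t);c=circ(P[P[:,2]>t-.003])
plan([((.4785,.0962,.0705),np.pi/2)])
E
```

```text
t 27.95 p [0.4807 0.0957 0.1288] yawx 1.568 z [ 0.001  0.    -1.   ] F [-0.3 -0.3 -0. ] gap 0.0637 j [ 0.09 -0.11  1.9   0.    1.35  0.1 ]
0.14031923600481055
circ [0.4808 0.0972] r 0.0299 1371 x 0.4487 0.5127 y 0.0813 0.1283
[0.003, -0.015, 0.389, 0.001, -0.0, -0.007] rows 1.4
```

Request:
apply_moves(increments=[[[0.003,-0.014,0.1,0,0,0],[0.003,-0.014,0.2,0,0,0],[0.003,-0.014,0.3,0,0,0],[0.003,-0.014,0.36,0,0,0],[0.003,-0.014,0.38,0,0,0],[0.003,-0.014,0.38,0,0,0],[0.003,-0.014,0.38,0,0,0],[0.003,-0.014,0.38,0,0,0]]])

```text
time_s: 28.62
eef_pos: [0.4791, 0.0963, 0.0724]
eef_rot: [0.708, 0.706, 0.001, 0.001]
force: [0.5, -0.6, -0.3]
finger_gap: 0.0635
```

Request:
apply_moves(increments=[[[0,0,0.01,0,0,0],[0,0,0.018,0,0,0],[0,0,0.022,0,0,0],[0,0,0.022,0,0,0],[0,0,0.022,0,0,0],[0,0,0.022,0,0,0]]])

```text
time_s: 29.12
eef_pos: [0.479, 0.0963, 0.0692]
eef_rot: [0.708, 0.706, 0.001, 0.0]
force: [-2.1, -0.4, 6.5]
finger_gap: 0.0637
```

```bash
python3 - <<'E'
from h import *
P,im=cup('yellow',.03,.2);s=bot.sense();P=P[np.hypot(*(P[:,:2]-s['eef_pos'][:2]).T)<.037];st()
t=np.percentile(P[:,2],95);print(t);c=circ(P[P[:,2]>t-.003])
E
```

```text
t 29.17 p [0.479  0.0963 0.0692] yawx 1.568 z [ 0.001  0.    -1.   ] F [-2.1  0.3  6.3] gap 0.0635 j [ 0.09 -0.05  1.95 -0.    1.23  0.1 ]
0.18410916696961677
circ [0.4838 0.1217] r 0.0152 3903 x 0.4581 0.5096 y 0.1158 0.1195
```

Request:
apply_moves(increments=[[[0,0,-0.005,0,0,0],[0,0,-0.005,0,0,0],[0,0,-0.005,0,0,0],[0,0,-0.005,0,0,0],[0,0,-0.005,0,0,0],[0,0,-0.005,0,0,0]]], jaw=0.95)

```text
time_s: 29.67
eef_pos: [0.4782, 0.0963, 0.0686]
eef_rot: [0.708, 0.706, -0.0, -0.0]
force: [-0.2, 0.4, -0.0]
finger_gap: 0.0881
```

Request:
apply_moves(increments=[[[0,0,-0.1,0,0,0],[0,0,-0.3,0,0,0],[0,0,-0.6,0,0,0],[0,0,-0.9,0,0,0],[0,0,-0.9,0,0,0],[0,0,-0.9,0,0,0],[0,0,-0.9,0,0,0],[0,0,-0.9,0,0,0]]])

```text
time_s: 30.33
eef_pos: [0.4772, 0.0962, 0.2016]
eef_rot: [0.708, 0.706, -0.001, -0.001]
force: [0.7, -0.2, -0.8]
finger_gap: 0.0883
```

```bash
python3 - <<'E'
from h import *
st()
P,im=cup('yellow',.045,.1);P=P[np.hypot(*(P[:,:2]-np.array([.479,.0973])).T)<.04]
t=np.percentile(P[:,2],95);circ(P[P[:,2]>t-.003]);print(t); cv2.imwrite('pics/w8.png',im)
lm('wrist',['handle_grip','tab_top'])
h=np.pi/2
plan([((.46,.03,.2),h),((.4445,-.035,.13),h),((.4445,-.035,.08),h)])
E
```

```text
t 30.33 p [0.4772 0.0962 0.2016] yawx 1.568 z [-0.003 -0.    -1.   ] F [ 0.7 -0.2 -0.8] gap 0.0883 j [ 0.09 -0.17  1.81 -0.    1.5   0.1 ]
circ [0.4788 0.0975] r 0.03 620 x 0.4476 0.51 y 0.0657 0.1288
0.08061024359478162
wrist handle_grip []
wrist tab_top []
[-0.441, -0.113, 0.011, -0.007, 0.001, -0.006] rows 1.6 
[-0.433, -0.103, 0.467, 0.0, 0.0, 0.0] rows 2.3 
[0.0, 0.0, 0.333, 0.0, 0.0, 0.0] rows 1.2
```

View pics/w8.png

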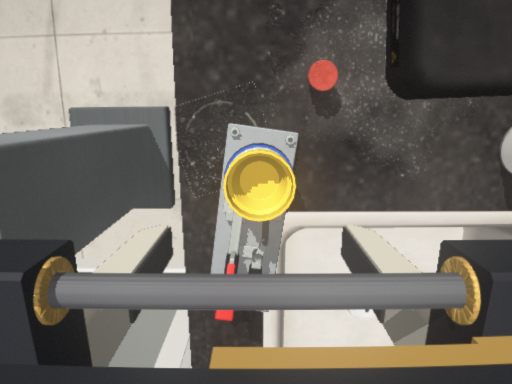

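Yellow rim at 80.6 mm (81 expected): all nested. Tab at (225,312), still locked. Next: press the tab with shut fingers.

Request:
apply_moves(increments=[[[-0.44,-0.11,0,0,0,0],[-0.44,-0.11,0,0,0,0],[-0.44,-0.11,0,0,0,0]]], jaw=0)

```text
time_s: 30.73
eef_pos: [0.4601, 0.0272, 0.2023]
eef_rot: [0.709, 0.705, -0.002, -0.0]
force: [-0.0, 0.4, -0.4]
finger_gap: 0.0729
```

Request:
apply_moves(increments=[[[-0.43,-0.105,0.2,0,0,0],[-0.43,-0.105,0.35,0,0,0],[-0.43,-0.105,0.47,0,0,0],[-0.43,-0.105,0.47,0,0,0],[-0.43,-0.105,0.47,0,0,0],[-0.43,-0.105,0.47,0,0,0],[-0.43,-0.105,0.47,0,0,0],[-0.43,-0.105,0.47,0,0,0]]])

```text
time_s: 31.4
eef_pos: [0.4469, -0.0336, 0.135]
eef_rot: [0.708, 0.706, 0.001, 0.001]
force: [0.4, -1.1, 1.1]
finger_gap: 0.0192
```

```bash
python3 - <<'E'
from h import *
st();bot.camera('top');lm('top',['tab_top','handle_grip'])
bot.camera('scene');lm('scene',['tab_top'])
bot.camera('wrist');lm('wrist',['tab_top'])
plan([((.4445,-.035,.078),np.pi/2)])
E
```

```text
t 31.4 p [ 0.4469 -0.0336  0.135 ] yawx 1.569 z [ 0.003 -0.    -1.   ] F [ 0.4 -1.1  1.1] gap 0.0192 j [-0.19 -0.24  2.    0.    1.38 -0.19]
top tab_top []
top handle_grip []
scene tab_top [([0.4398, -0.0272, 0.0712], 0.4)]
wrist tab_top [([0.4461, -0.0302, 0.0716], 0.85)]
[-0.006, -0.009, 0.37, 0.001, 0.0, -0.006] rows 1.3
```

Request:
apply_moves(increments=[[[0,-0.007,0.15,0,0,0],[0,-0.007,0.25,0,0,0],[0,-0.007,0.36,0,0,0],[0,-0.007,0.36,0,0,0],[0,-0.007,0.36,0,0,0],[0,-0.007,0.36,0,0,0]]])

```text
time_s: 32.25
eef_pos: [0.445, -0.0342, 0.0801]
eef_rot: [0.708, 0.706, 0.0, 0.0]
force: [-0.8, 0.2, 0.0]
finger_gap: 0.0003
```

Request:
apply_moves(increments=[[[0,0,0.02,0,0,0],[0,0,0.04,0,0,0],[0,0,0.06,0,0,0],[0,0,0.08,0,0,0],[0,0,0.09,0,0,0],[0,0,0.1,0,0,0]]])

```text
time_s: 32.75
eef_pos: [0.4447, -0.034, 0.0643]
eef_rot: [0.708, 0.706, 0.0, -0.0]
force: [-0.3, -0.1, -1.0]
finger_gap: 0.0007
```

Request:
apply_moves(increments=[[[0,0,0.01,0,0,0],[0,0,0.02,0,0,0],[0,0,0.03,0,0,0],[0,0,0.04,0,0,0],[0,0,0.04,0,0,0]]])

```text
time_s: 33.17
eef_pos: [0.4443, -0.034, 0.0579]
eef_rot: [0.708, 0.706, -0.0, -0.0]
force: [-0.3, -0.4, -0.0]
finger_gap: 0.0005
```

```bash
python3 - <<'E'
from h import *
st();bot.camera('top');lm('top',['tab_top','handle_grip'])
bot.camera('wrist');lm('wrist',['tab_top','handle_grip']);st()
E
```

```text
t 33.17 p [ 0.4443 -0.034   0.0579] yawx 1.568 z [-0.001  0.    -1.   ] F [-0.3 -0.4 -0. ] gap 0.0005 j [-0.19 -0.15  2.07  0.    1.22 -0.19]
top tab_top []
top handle_grip [([0.4804, 0.0977, 0.0622], 0.17)]
wrist tab_top [([0.4446, -0.0394, 0.0434], 0.96)]
wrist handle_grip [([0.5225, -0.0307, 0.0212], 0.71)]
t 33.47 p [ 0.4447 -0.0342  0.0584] yawx 1.568 z [ 0. -0. -1.] F [-0.2 -0.4  0. ] gap 0.0004 j [-0.19 -0.15  2.07 -0.    1.22 -0.19]
```

Pliers sprang open (handle at (0.522,-0.031), tab at 43 mm). Lift and go to the stack.

Request:
apply_moves(increments=[[[0,0,-0.2,0,0,0],[0,0,-0.5,0,0,0],[0,0,-0.8,0,0,0],[0,0,-0.96,0,0,0],[0,0,-0.96,0,0,0],[0,0,-0.96,0,0,0]]], jaw=1)

```text
time_s: 33.97
eef_pos: [0.4463, -0.0344, 0.205]
eef_rot: [0.708, 0.706, 0.001, 0.002]
force: [-0.4, -0.3, 0.2]
finger_gap: 0.0361
```

Request:
apply_moves(increments=[[[0.85,0.22,0,0,0,0],[0.85,0.22,0,0,0,0],[0.85,0.22,0,0,0,0],[0.85,0.22,0,0,0,0],[0.85,0.22,0,0,0,0],[0.85,0.22,0,0,0,0],[0.85,0.22,0,0,0,0]]])

```text
time_s: 34.55
eef_pos: [0.4773, 0.0922, 0.2012]
eef_rot: [0.708, 0.706, -0.001, -0.0]
force: [0.1, 0.2, 0.1]
finger_gap: 0.0823
```

```bash
python3 - <<'E'
from h import *
st()
P,im=cup('yellow',.045,.1);P=P[np.hypot(*(P[:,:2]-np.array([.479,.0973])).T)<.05]
t=np.percentile(P[:,2],95);c=circ(P[P[:,2]>t-.003]);print(t); cv2.imwrite('pics/w9.png',im)
P,im=cup('blue',.04,.06);t=np.percentile(P[:,2],95);print(t,len(P));circ(P[P[:,2]>t-.003])
lm('wrist',['handle_grip'])
h=np.pi/2
plan([((c[0],c[1],.12),h),((c[0],c[1],.0295),h)])
E
```

```text
t 34.55 p [0.4773 0.0922 0.2012] yawx 1.567 z [-0.002 -0.001 -1.   ] F [0.1 0.2 0.1] gap 0.0823 j [ 0.09 -0.17  1.82 -0.    1.5   0.09]
circ [0.4792 0.0965] r 0.03 613 x 0.4485 0.5105 y 0.0654 0.1274
0.08128442768970214
0.05231867423786547 142
circ [0.4788 0.0968] r 0.0324 141 x 0.4471 0.508 y 0.1056 0.1297
wrist handle_grip [([0.5211, -0.0255, 0.0176], 0.88)]
[0.03, 0.009, 0.547, -0.001, 0.001, -0.01] rows 2.0 
[0.0, 0.0, 0.603, 0.0, 0.0, 0.0] rows 2.2
```

View pics/w9.png

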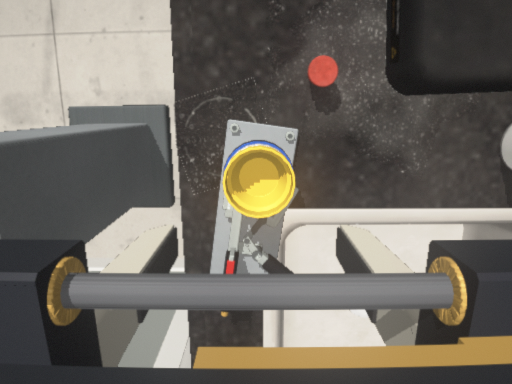

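Stack upright at (259,181), handle open (270,258). Descend and grip the blue collar.

Request:
apply_moves(increments=[[[0.03,0.01,0.15,0,0,0],[0.03,0.01,0.35,0,0,0],[0.03,0.01,0.55,0,0,0],[0.03,0.01,0.55,0,0,0],[0.03,0.01,0.55,0,0,0],[0.03,0.01,0.55,0,0,0]]])

```text
time_s: 35.2
eef_pos: [0.4803, 0.0973, 0.1215]
eef_rot: [0.709, 0.706, 0.001, 0.0]
force: [-0.2, -0.2, -0.3]
finger_gap: 0.0926
```

Request:
apply_moves(increments=[[[0,0,0.15,0,0,0],[0,0,0.3,0,0,0],[0,0,0.45,0,0,0],[0,0,0.55,0,0,0],[0,0,0.605,0,0,0],[0,0,0.605,0,0,0],[0,0,0.605,0,0,0],[0,0,0.605,0,0,0]]])

```text
time_s: 35.87
eef_pos: [0.4812, 0.0979, 0.0311]
eef_rot: [0.708, 0.706, 0.001, 0.001]
force: [1.1, 0.1, -0.3]
finger_gap: 0.093
```

Request:
apply_moves(increments=[[[0,0,0,0,0,0],[0,0,0,0,0,0],[0,0,0,0,0,0],[0,0,0,0,0,0],[0,0,0,0,0,0],[0,0,0,0,0,0],[0,0,0,0,0,0],[0,0,0,0,0,0]]], jaw=0.5, force=22)

```text
time_s: 36.53
eef_pos: [0.4797, 0.0978, 0.0294]
eef_rot: [0.708, 0.706, 0.0, 0.0]
force: [-2.5, -0.2, 4.9]
finger_gap: 0.0689
```

Request:
apply_moves(increments=[[[0,0,-0.03,0,0,0],[0,0,-0.1,0,0,0],[0,0,-0.2,0,0,0],[0,0,-0.3,0,0,0],[0,0,-0.4,0,0,0],[0,0,-0.4,0,0,0],[0,0,-0.4,0,0,0],[0,0,-0.4,0,0,0]]])

```text
time_s: 37.2
eef_pos: [0.4791, 0.0977, 0.0884]
eef_rot: [0.708, 0.706, -0.0, -0.0]
force: [0.3, -0.7, -2.5]
finger_gap: 0.0687
```

```bash
python3 - <<'E'
from h import *
st()
P,im=cup('yellow',.07,.16);s=bot.sense();P=P[np.hypot(*(P[:,:2]-s['eef_pos'][:2]).T)<.033]
t=np.percentile(P[:,2],95);print(t); c=circ(P[P[:,2]>t-.003])
h=np.pi/2
plan([((.485,.22,.12),h),((.495,.36,.12),h)])
bot.camera('top');lm('top',['tray_floor'])
E
```

```text
t 37.2 p [0.4791 0.0977 0.0884] yawx 1.568 z [-0.001 -0.    -1.   ] F [ 0.3 -0.7 -2.5] gap 0.0687 j [ 0.1  -0.07  1.93  0.    1.28  0.1 ]
0.1394286228594219
circ [0.4786 0.0973] r 0.0298 2352 x 0.4484 0.5092 y 0.071 0.1283
[0.815, 0.039, -0.214, -0.003, 0.0, -0.006] rows 3.0 
[0.933, 0.067, 0.0, 0.0, 0.0, 0.0] rows 3.4 
top tray_floor [([0.497, 0.3587, 0.0044], 0.89)]
```

Stack lifted whole (top rim 51 mm above TCP, as expected). Carry to the tray.

Request:
apply_moves(increments=[[[0.05,0,-0.1,0,0,0],[0.25,0.01,-0.2,0,0,0],[0.45,0.02,-0.2,0,0,0],[0.65,0.03,-0.2,0,0,0],[0.81,0.04,-0.2,0,0,0],[0.81,0.04,-0.2,0,0,0]]])

```text
time_s: 37.85
eef_pos: [0.4853, 0.223, 0.1184]
eef_rot: [0.707, 0.707, 0.0, -0.001]
force: [0.7, 0.7, -1.7]
finger_gap: 0.0687
```

Request:
apply_moves(increments=[[[0.2,0.02,0,0,0,0],[0.4,0.03,0,0,0,0],[0.6,0.05,0,0,0,0],[0.8,0.06,0,0,0,0],[0.93,0.07,0,0,0,0],[0.93,0.07,0,0,0,0],[0.93,0.07,0,0,0,0],[0.93,0.07,0,0,0,0]]])

```text
time_s: 38.52
eef_pos: [0.4964, 0.3575, 0.118]
eef_rot: [0.708, 0.706, -0.001, -0.0]
force: [-0.6, -0.6, -1.5]
finger_gap: 0.069
```

```bash
python3 - <<'E'
from h import *
st()
im,d=bot.camera('wrist');cv2.imwrite('pics/w10.png',im);lm('wrist',['tray_floor'])
h=np.pi/2
plan([((.4965,.36,.034),h),((.4965,.36,.026),h)])
E
```

```text
t 38.52 p [0.4964 0.3575 0.118 ] yawx 1.568 z [-0.002 -0.001 -1.   ] F [-0.6 -0.6 -1.5] gap 0.069 j [ 0.54  0.23  1.56 -0.    1.35  0.54]
wrist tray_floor [([0.4886, 0.3616, 0.0035], 0.71)]
[0.018, -0.001, 0.564, -0.002, 0.002, -0.008] rows 2.0 
[0.0, 0.0, 0.053, 0.0, 0.0, 0.0] rows 0.2
```

View pics/w10.png

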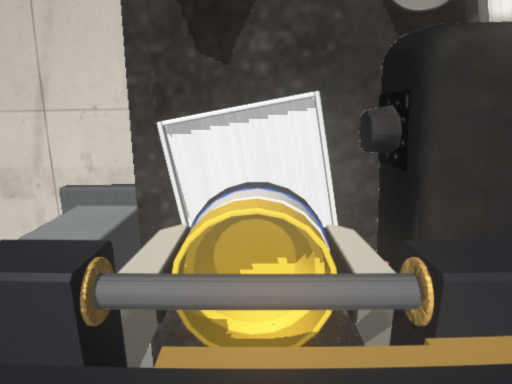

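Tray corners (160,122),(318,93), tilted ~12°; stack above it. A hotplate with a knob at (380,130) is close to the right finger/body; check its height and position.

```bash
python3 - <<'E'
from h import *
im,d=bot.camera('wrist');m=bot.camera_model('wrist')
px=[(365,130),(380,130),(383,60),(384,200),(390,240),(420,100),(450,60),(430,200),(455,225)]
for a,b in zip(px,dep(px,d,m).round(3)): print(a,b)
W=dep([(160,122),(318,93)],d,m,.012);print(W.round(4))
e=(W[1]-W[0])[:2];L=np.linalg.norm(e);e/=L;n=np.array([e[1],-e[0]])
n=n if n[1]<0 else -n
print(L,np.degrees(np.arctan2(*e[::-1])),'centre',(W.mean(0)[:2]+n*.065).round(4))
E
```

```text
(365, 130) [0.573 0.409 0.046]
(380, 130) [0.579 0.41  0.057]
(383, 60) [0.591 0.459 0.021]
(384, 200) [0.596 0.355 0.031]
(390, 240) [0.598 0.327 0.044]
(420, 100) [0.598 0.429 0.071]
(450, 60) [0.611 0.452 0.076]
(430, 200) [0.609 0.366 0.074]
(455, 225) [0.628 0.349 0.075]
[[0.421  0.4143 0.012 ]
 [0.5448 0.4357 0.012 ]]
0.12557855308040855 9.783084256268799 centre [0.4939 0.361 ]
```

Hotplate top is 75 mm high, well under the gripper body (110 mm), and fingers stay clear. Lower at (0.494,0.3605).

Request:
apply_moves(increments=[[[0.018,-0.018,0.15,0,0,0],[0.018,-0.018,0.3,0,0,0],[0.018,-0.018,0.45,0,0,0],[0.018,-0.018,0.54,0,0,0],[0.018,-0.018,0.57,0,0,0],[0.018,-0.018,0.57,0,0,0],[0.018,-0.018,0.57,0,0,0],[0.018,-0.018,0.57,0,0,0]]])

```text
time_s: 39.33
eef_pos: [0.4954, 0.362, 0.0354]
eef_rot: [0.708, 0.706, 0.001, 0.0]
force: [0.2, -0.0, -1.1]
finger_gap: 0.0686
```

```bash
python3 - <<'E'
from h import *
st()
P,im=cup('yellow',.05,.12);s=bot.sense();P=P[np.hypot(*(P[:,:2]-s['eef_pos'][:2]).T)<.033]
t=np.percentile(P[:,2],95);print('bottom',t-.073)
E
```

```text
t 39.33 p [0.4954 0.362  0.0354] yawx 1.568 z [ 0.002  0.001 -1.   ] F [ 0.2 -0.  -1.1] gap 0.0686 j [ 0.55  0.32  1.62 -0.    1.2   0.55]
bottom 0.013825362701424732
```

Request:
apply_moves(increments=[[[0,0,0.03,0,0,0],[0,0,0.045,0,0,0],[0,0,0.055,0,0,0],[0,0,0.06,0,0,0],[0,0,0.06,0,0,0],[0,0,0.06,0,0,0],[0,0,0.06,0,0,0]]])

```text
time_s: 39.97
eef_pos: [0.4942, 0.3615, 0.0254]
eef_rot: [0.708, 0.706, 0.0, 0.0]
force: [-2.2, -2.2, 5.7]
finger_gap: 0.0686
```

```bash
python3 - <<'E'
from h import *
st()
P,im=cup('yellow',.05,.12);s=bot.sense();P=P[np.hypot(*(P[:,:2]-s['eef_pos'][:2]).T)<.033]
t=np.percentile(P[:,2],95);print('bottom',t-.073)
E
```

```text
t 39.97 p [0.4942 0.3615 0.0254] yawx 1.568 z [ 0.  0. -1.] F [-2.2 -2.2  5.7] gap 0.0686 j [ 0.55  0.33  1.62 -0.    1.19  0.55]
bottom 0.004039772713470849
```

On the tray floor. Release slowly, lift and check.

Request:
apply_moves(increments=[[[0,0,0,0,0,0],[0,0,0,0,0,0],[0,0,0,0,0,0],[0,0,0,0,0,0],[0,0,0,0,0,0],[0,0,0,0,0,0],[0,0,0,0,0,0]]], jaw=0.98)

```text
time_s: 40.6
eef_pos: [0.4941, 0.3614, 0.0245]
eef_rot: [0.708, 0.706, -0.0, -0.0]
force: [-0.3, 0.1, 0.8]
finger_gap: 0.0912
```

Request:
apply_moves(increments=[[[0,0,-0.1,0,0,0],[0,0,-0.3,0,0,0],[0,0,-0.6,0,0,0],[0,0,-0.9,0,0,0],[0,0,-0.9,0,0,0],[0,0,-0.9,0,0,0]]])

```text
time_s: 41.1
eef_pos: [0.4969, 0.3631, 0.1652]
eef_rot: [0.708, 0.706, 0.004, 0.001]
force: [-0.5, 0.5, -0.6]
finger_gap: 0.0908
```

Request:
apply_moves(increments=[[[-0.3,-0.2,-0.4,0,0,0],[-0.3,-0.2,-0.4,0,0,0],[-0.3,-0.2,-0.4,0,0,0],[-0.3,-0.2,-0.4,0,0,0],[-0.3,-0.2,-0.4,0,0,0],[-0.3,-0.2,-0.4,0,0,0]]])

```text
time_s: 41.6
eef_pos: [0.4633, 0.3164, 0.2175]
eef_rot: [0.708, 0.706, -0.001, -0.0]
force: [0.1, -0.2, -1.1]
finger_gap: 0.0912
```

```bash
python3 - <<'E'
from h import *
st()
P,im=cup('yellow',.03,.12);P=P[np.hypot(*(P[:,:2]-np.array([.494,.362])).T)<.05]
t=np.percentile(P[:,2],95);print('top',t);circ(P[P[:,2]>t-.003]);cv2.imwrite('pics/w11.png',im)
bot.camera('top');lm('top',['stopper','beaker','small_bottle','dropper_bottle','ph_strips','handle_grip'])
E
```

```text
t 41.6 p [0.4633 0.3164 0.2175] yawx 1.568 z [-0.003 -0.001 -1.   ] F [ 0.1 -0.2 -1.1] gap 0.0912 j [0.51 0.03 1.6  0.   1.52 0.51]
top 0.07663954950700297
circ [0.4927 0.3609] r 0.0299 469 x 0.4617 0.5234 y 0.3301 0.3912
top stopper [([0.5397, 0.1958, 0.0007], 0.58), ([0.5076, -0.3719, -0.0011], 0.31)]
top beaker [([0.7719, 0.1238, 0.0033], 0.97)]
top small_bottle [([0.4368, -0.3927, -0.0033], 0.66)]
top dropper_bottle [([0.5096, -0.3751, 0.0012], 0.52)]
top ph_strips []
top handle_grip [([0.5179, -0.0242, 0.0238], 0.68)]
```

View pics/w11.png

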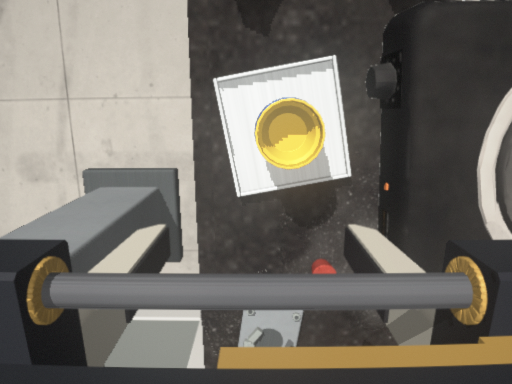

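The stack stands upright in the centre of the tray, around (290,132), with its top at 76.6 mm (77 expected). The pliers are open and the bystanders are where they were, so I hand in.

```bash
python3 -c "
from plant import bot
print(bot.job_done())"
```

```text
the job is handed in; nothing more can be done
None
```

I finished the task and handed it in at about 42 s of robot time. The blue cup was clamped in the pliers and locked. The white and yellow cups were nested into it; no green cup was in the scene. I then pressed the red tab, the pliers sprang open, and I carried the whole stack by the blue collar into the tray.

- **Nesting:** After each cup went in, the rims stood at 66.0 mm for white and 80.6 mm for yellow. Fully home would be 66 and 81 mm.
- **Tray:** The stack stands upright at about (0.493, 0.361), within about 2 mm of the tray centre I measured. Its top is at 76.6 mm against 77 expected, so it is still fully nested.
- **Pliers:** The handle landmark is back at its open position.
- **Bystanders:** The stopper, beaker and both bottles were found within about 2 to 4 mm of where they started, which is the landmark accuracy. The pH-strip carton was not detected in the last top picture, so its position is not confirmed; the arm did not go near it after the start.

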